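Make the studio hotplate ready for melting wax

ROBOT

A 7-joint arm with a two-finger parallel gripper is mounted at the origin on the work surface. World frame = base frame: x ahead of the robot, y to its left, z up, the work surface at z = 0. Lengths are in m, angles in rad, forces in N, time in s.
With the tool pointing down it reaches from about 0.425 to 0.925 m from the base axis. Payload 6.8 kg.
Tool frame: the origin (TCP) lies between the finger pads; the fingertips stand r.tcp_to_tips ahead of it and the grasp point (between the pads) lies 3 mm ahead of it (r.tcp_to_tips is the distance from the TCP to the fingertips, in m); z points along the fingers, y is the line along which they close (so a half turn about z gives the same grasp; the last joint's range is limited). The gripper opens to 85 mm and grips with 20 to 120 N. Pads are 22 mm wide; open, the fingers measure 114 mm over their backs; the gripper's body (76 mm by 85 mm) begins 54 mm behind the grasp point. The pads swing forward as they close: fully open they stand 13 mm farther back than shut.
Start: joints at [1.012, 0.477, 0.022, 1.555, -0.011, 1.109, -0.083], TCP at [0.294, -0.608, 0.253] pointing down, gripper open.
Joint ranges: [-2.96, 2.96], [-0.34, 2.1], [-1.41, 1.46], [0.24, 2.44], [-1.37, 4.51], [0.17, 1.92], [-2.96, 2.96]. Speed limits (rad/s): [2.39, 2.39, 3.14, 3.14, 3.14, 3.14, 3.14].

INTERFACE

Orientations are given as a rotation vector (axis times angle).
In Python, from bench import r gives the robot as it stands. The module is installed in compiled form; this text tells all that it offers.
- The arm moves only by the tool step_arm, never from a script. Its argument "moves" is a list of rows, each an object of numbers: "rx", "ry", "rz": the turn, a rotation vector about the tool's x, y, z in degrees; "dx", "dy", "dz": the shift along the tool's x, y, z in mm; "gripper": the opening, from -1 (shut) to 1 (fully open). In form: [{"rx": .., "ry": .., "rz": .., "dx": .., "dy": .., "dz": .., "gripper": ..}, ...]. A call has 1 to 20 rows; each row shifts and turns the commanded pose from where the row before left it, along the tool's axes as they then stand; what a row does not reach is not made up. A row lasts 1/8 s, in which the tool goes at most 62.5 mm and 10.7 degrees, less where a joint would pass 70% of its speed; a pose out of reach is approached as far as the arm can. A call is refused whole if a number of a shift passes 62.5 or a number of a turn 10.7, either way. A call with a gripper value outside its range is refused whole. The fingers move at their own pace and stop on an object; "grip_force" is the grip in N (left out, the last holds). Time passes only in rows, so rows that do not move let the fingers close. It gives the time, the measured TCP pose, the force, the opening and the grip force at its end, in the units of the state.
- r.get_obs(): the state, without advancing time (a new reading comes with each control period).
- r.grab_frame(name): name is "side" or "top"; returns the picture (480x640x3 uint8, blue, green, red); there is no depth.
- r.camera_info(name): a dict with "mtx" (3x3 intrinsics, pixels), "D" ([k1, k2, p1, p2, k3] as OpenCV has them; the pictures are not rectified), "rvec" (rotation vector, rad) and "tvec" (3), from world to camera coordinates, as OpenCV has them. Camera axes: x right, y down, z forward; pixel columns grow to the right and rows downward; lengths in m; the calibration is good to about 2 mm. A picture is of the moment at which its call begins. camera_info takes no time and is no camera call.
- r.hand_in(): hands the job in; it is judged then, once.
The state is a dict: "clock": time; "joints": joint angles; "qvel": joint speeds; "tau": joint torques, N m; "tcp_pos": TCP position; "orientation": TCP orientation; "contact_force": force on the tool from outside, world axes, zero at the start; "moment": the same for the moment, N m; "grip_width": finger opening in m; "gripper_force": force on a finger pad.
Only numpy, scipy, OpenCV 4.12 (cv2) and the standard library are available. Lean on these libraries where they do the work, as an engineer would, in place of code of your own. Each camera call takes 0.05 s, during which the arm holds its last target. There are 200 camera calls.

TASK

Get the studio hotplate ready for melting wax. First prove its safety switch: press the test button in so that the lever drops, let go of the button, and then lift the lever back up until it stays up. After that, in any order, swing the handle of every pan that is there round until it points straight to the back of the hotplate (away from the robot), each pan staying level on the middle of its own plate and never being knocked against another pan, and put all the wax cakes into the saucepan. Only when all that is done, throw the heat lever from off into the middle notch, the one with the white stripe; leave everything else where it stands.

Things in the scene. Friction and masses are not known exactly. Their poses are not given: they have to be found in the camera images.
- hotplate: bench hotplate, fixed: steel body 260 mm deep (x) by 580 mm wide (y), 50 mm high, with three round dark plates in a row, their tops at 62 mm. Origin: centre of the underside at table height, z up; its own x axis points from the front (robot side) to the back, straight away from the robot up to a few degrees. A handle pointing straight to the back points along this x axis
- plate_left (a point): centre of the top of the left plate (144 mm diameter), on which the milk pan belongs; axes as the hotplate
- plate_middle (a point): centre of the top of the middle plate (160 mm diameter), on which the saucepan belongs; axes as the hotplate
- plate_right (a point): centre of the top of the right plate (144 mm diameter), on which the skillet belongs; axes as the hotplate
- milkpan: milk pan, narrow, tall, aluminium, wooden handle (may be absent); 120 mm outside diameter, 75 high, wall 4, floor 5, about 350 g; loose on the left plate, slides and turns when its handle is pushed. Origin: centre of the underside, z up; its x axis points out along the level bar handle, 16 mm wide, 12 thick, mid-height 62 mm above the underside, end 165 mm from the pan's centre
- milkpan_grip (a point): middle of the free part of the milk pan's handle, at its mid-height, 118.5 mm out from the pan's centre; axes as the pan
- saucepan: saucepan, large, steel, black handle (always there); 160 mm outside diameter, 70 high, wall 4, floor 5, about 550 g; loose on the middle plate, slides and turns when its handle is pushed. Origin: centre of the underside, z up; its x axis points out along the level bar handle, 16 mm wide, 12 thick, mid-height 58 mm above the underside, end 175 mm from the pan's centre
- saucepan_grip (a point): middle of the free part of the saucepan's handle, at its mid-height, 133.5 mm out from the pan's centre; axes as the pan
- skillet: skillet, low, dark iron, iron handle (may be absent); 150 mm outside diameter, 40 high, wall 4, floor 5, about 600 g; loose on the right plate, slides and turns when its handle is pushed. Origin: centre of the underside, z up; its x axis points out along the level bar handle, 16 mm wide, 12 thick, mid-height 36 mm above the underside, end 180 mm from the pan's centre
- skillet_grip (a point): middle of the free part of the skillet's handle, at its mid-height, 133.5 mm out from the pan's centre; axes as the pan
- switchbox: safety switch, a fixed white box 90 x 90 mm, 83 mm high, left of the hotplate. Behind and right of the hotplate stand brush jars, up to 230 mm high, and a bottle. Origin: centre of the underside. The lever stands out of its right (-y) side, the test button is on its top, in line with the lever; its own x axis points away from the robot
- lever (a joint): angle of the black lever: 0 = up (latched, rests at up to 0.06), 0.8 = dropped. Its level axis runs along the box's x, 46 mm to the -y side of the box's centre, 58 mm above the table. A light spring (under 1 N at the tip) pulls it down; it falls when the test button is pressed. Lifted (1 to 2 N at the tip) it passes a catch between 0.45 and 0.25 rad and then stays up; short of that it drops again
- lever_tip (a point): centre of the lever's paddle (14 mm wide along the box's x, 28 mm long, 16 mm thick), 68 mm from the lever's axis; at 0 the lever points outward (-y) and 0.35 rad up, at 0.8 it points outward and 0.45 rad down. It can be pinched across its 14 mm width from above and raised along its arc
- heatbox: heat control, a fixed grey box 50 mm deep (x), 120 mm wide (y), 48 mm high, in front of the right end of the hotplate, with an upright lever between two steel quadrants that have three notches. Origin: centre of the underside; its own x axis points away from the robot
- heat (a joint): angle of the heat lever: 0 = off, leaning 0.5 rad to the left (+y); 0.5 = upright in the middle notch, which a white stripe on the quadrants marks; 1.0 = full heat, leaning 0.5 rad to the right (-y). It turns about a level axis along the box's x, 40 mm above the table over the box's centre. A spring detent draws it into each notch from within about 0.2 rad; about 1 to 2 N at the tip moves it out
- heat_tip (a point): centre of the heat lever's black grip (18 mm wide along the box's x, 18 mm thick, 26 mm long), 85 mm from the lever's axis. It can be pinched across the box's x from above, down to 12 mm below this point
- button (a joint): travel of the test button in m: 0 = out, 0.006 = fully in; a spring resists with 2.5 N rising to 5.5 N, and the lever is released from about 0.0015 to 0.004 on
- button_top (a point): centre of the top of the round black test button (22 mm diameter, standing 12 mm above the box); press it straight down
- cake1_mid (a point): centre (half-way up) of a round wax cake, yellowish, 42 mm diameter at the top and 36 mm at the foot, 30 mm high, 35 g, standing on the table on the left, between robot, hotplate and safety switch (two or three of them are there)
- cake2_mid (a point): centre (half-way up) of a round wax cake, yellowish, 42 mm diameter at the top and 36 mm at the foot, 30 mm high, 35 g, standing on the table on the left, between robot, hotplate and safety switch (two or three of them are there)
- cake3_mid (a point): centre (half-way up) of a round wax cake, yellowish, 42 mm diameter at the top and 36 mm at the foot, 30 mm high, 35 g, standing on the table on the left, between robot, hotplate and safety switch (two or three of them are there)
- tin: low steel tin, 72 mm diameter, 55 mm high, between hotplate and safety switch; leave it. Origin: centre of the underside
- cork_block: cork sanding block 55 x 35 x 28 mm, right of the heat control; leave it. Origin: centre of the underside
Mind the look-alikes: they are no part of the job. Leave any blue, turquoise or yellow look-alike of the part that bears cake3_mid alone.

How it is judged:
By the outcome, as a careful person would: the job done as asked, in the order asked, and still so for the second after the job is handed in, with the robot touching nothing.
Of cake1, cake2, cake3 only 2 to 3 are there at a start; the rules pass over those that are not, and their reading is None.
Of milkpan, skillet only 1 to 2 are there at a start; the rules pass over those that are not, and their reading is None.
At some moment in a run one of cake1, cake2, cake3 may be knocked a few centimetres aside while the robot is not near it.
Once in a run the grip may slacken for a moment while it holds something.
It also fails if it takes over 210 s, if anything falls off the work surface, if the arm or the gripper's body presses on something with over 40 N, if the wrist force passes 120 N, or if a joint passes its speed limit or range.

## Working session

There is one attempt and no reset: what is moved stays moved. The work goes in short steps, Python scripts to look and compute and a tool call to move; the robot and the scene stay as the last step left them, time stands still between calls to the robot, and variables do not carry over. Pictures are saved under pics/ and viewed, at most 14 in all, crops included, and the job is handed in when it is done.

Besides the shell and the picture viewer there is one more tool, called after "Emit:" by a JSON object that holds its "op" and its "data", one argument or row to a line. step_arm: Moves the arm, as the interface text tells. Its arguments: {"type":"object","properties":{"moves":{"type":"array","items":{"type":"object","properties":{"rx":{"type":"number"},"ry":{"type":"number"},"rz":{"type":"number"},"dx":{"type":"number"},"dy":{"type":"number"},"dz":{"type":"number"},"gripper":{"type":"number"}}}},"grip_force":{"type":"number"}},"required":["moves"]}

```bash
mkdir -p pics; cat > h.py <<'E'
import numpy as np, cv2
from bench import r
from scipy.spatial.transform import Rotation as R
def ray(cam,u,v):
    c=r.camera_info(cam);M=np.array(c["mtx"]);D=np.array(c["D"])
    p=cv2.undistortPoints(np.array([[[u,v]]],float),M,D)[0,0]
    Rm=cv2.Rodrigues(np.array(c["rvec"],float))[0];t=np.array(c["tvec"],float).ravel()
    return -Rm.T@t, Rm.T@np.array([p[0],p[1],1.])
def onz(cam,u,v,z):
    o,d=ray(cam,u,v);return o+d*(z-o[2])/d[2]
def proj(cam,P):
    c=r.camera_info(cam)
    return cv2.projectPoints(np.array(P,float).reshape(-1,1,3),np.array(c["rvec"],float),np.array(c["tvec"],float),np.array(c["mtx"]),np.array(c["D"]))[0][:,0]
def st():
    o=r.get_obs();print(round(o["clock"],2),np.round(o["tcp_pos"],4),np.round(R.from_rotvec(o["orientation"]).as_matrix(),3).tolist(),np.round(o["contact_force"],1),round(o["grip_width"],4))
E
python3 - <<'E'
from h import *
for n in("top","side"):
    cv2.imwrite(f"pics/{n}0.png",r.grab_frame(n)); print(n,ray(n,320,240))
st();print(r.tcp_to_tips)
E
```

```text
top (array([0.27059386, 0.00254531, 1.20198173]), array([ 0.17293762,  0.03051595, -0.98446948]))
side (array([0.13359194, 0.93483926, 0.91247936]), array([ 0.27462046, -0.71056397, -0.64786094]))
0.1 [ 0.2939 -0.6071  0.2524] [[0.9, 0.436, -0.001], [0.436, -0.9, 0.001], [-0.0, -0.002, -1.0]] [-0. -0.  1.] 0.0854
0.022
```

View pics/top0.png

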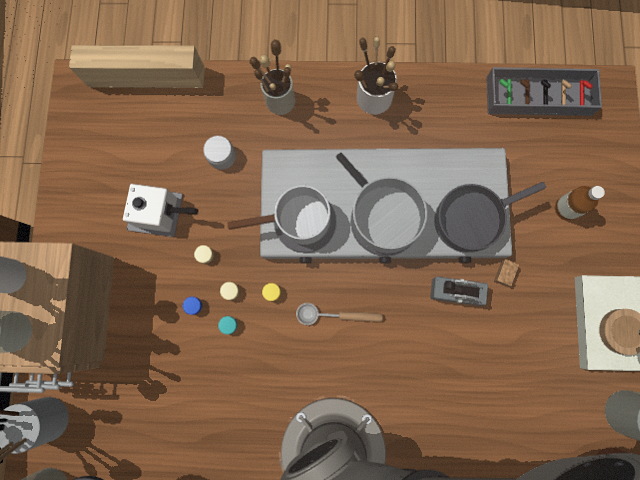

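View pics/side0.png

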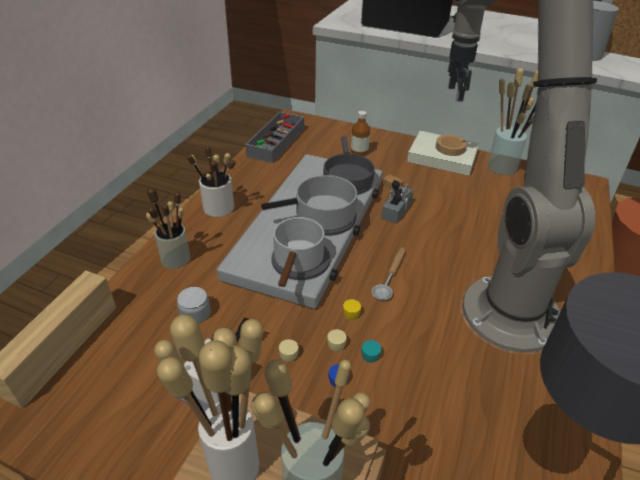

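Top view: button at about (139,203), lever tip (190,210), pale cakes at (203,254) and (229,291), with look-alikes in yellow, blue and turquoise. The pans are at (303,217), (389,215) and (471,217), and the heat lever at (465,289). All three pans are there, and two cakes.

```bash
python3 - <<'E'
from h import *
im=cv2.imread("pics/top0.png")
cv2.imwrite("pics/c1.png",cv2.resize(im[140:310,225:550],None,fx=2.4,fy=2.4,interpolation=3))
cv2.imwrite("pics/c2.png",cv2.resize(im[170:310,115:255],None,fx=4,fy=4,interpolation=3))
hsv=cv2.cvtColor(im,cv2.COLOR_BGR2HSV)
m=cv2.inRange(hsv,(20,30,170),(35,140,255))
n,l,s,c=cv2.connectedComponentsWithStats(m)
for i in range(1,n):
    if s[i,4]>80: print(s[i],c[i],onz("top",*c[i],.03))
# hotplate corners guess z=.05
for p in [(262,150),(506,149),(261,257),(511,258)]: print(p,onz("top",*p,.05))
for nm,p,z in [("btn",(139,203),.095),("levtip",(190,210),.08),("milk",(303,217),.137),("sauce",(389,215),.132),("skil",(471,217),.102),
 ("mh",(231,225),.124),("sh",(341,156),.12),("kh",(542,186),.098),("heat",(460,289),.12)]: print(nm,np.round(onz("top",*p,z),4))
E
```

```text
[194 245  18  18 233] [202.52360515 253.63090129] [0.43859921 0.31432972 0.03      ]
[220 282  18  18 248] [228.47177419 290.40322581] [0.35374859 0.24825394 0.03      ]
(262, 150) [0.68853966 0.18209338 0.05      ]
(506, 149) [ 0.70020935 -0.39694621  0.05      ]
(261, 257) [0.4306376  0.17303615 0.05      ]
(511, 258) [ 0.43974978 -0.39802231  0.05      ]
btn [0.5424 0.4499 0.095 ]
levtip [0.5316 0.3364 0.08  ]
milk [0.5072 0.0733 0.137 ]
sauce [ 0.5161 -0.1117  0.132 ]
skil [ 0.5218 -0.2956  0.102 ]
mh [0.4894 0.2308 0.124 ]
sh [ 0.6517 -0.0062  0.12  ]
kh [ 0.5968 -0.4571  0.098 ]
heat [ 0.3609 -0.2634  0.12  ]
```

View pics/c1.png

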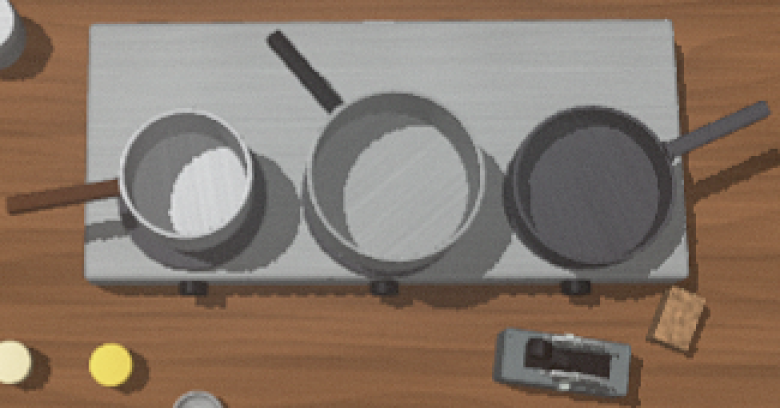

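View pics/c2.png

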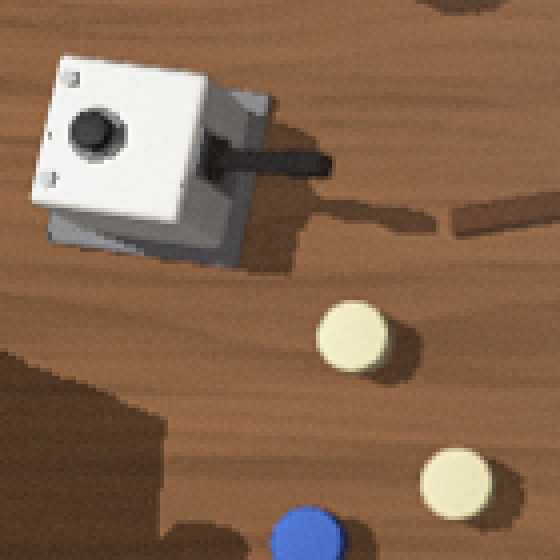

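Crops: the box top corners are at about (131,184), (167,189), (160,225) and (123,220), so its yaw is about -8°. The milk pan handle points left, the saucepan handle back-left and the skillet handle right-back. Next I refine the pan centres, handles and boxes.

```bash
python3 - <<'E'
from h import *
im=cv2.imread("pics/top0.png"); big=cv2.resize(im,None,fx=4,fy=4,interpolation=3)
g=cv2.GaussianBlur(cv2.cvtColor(big,cv2.COLOR_BGR2GRAY),(5,5),0)
C={}
for nm,(cx,cy),rad,z in [("milk",(302.5,213),.06,.137),("sauce",(390,214.5),.08,.132),("skil",(471,218),.075,.102)]:
    P=onz("top",cx,cy,z); a=proj("top",[P+[rad,0,0],P-[rad,0,0],P+[0,rad,0],P-[0,rad,0]])
    pr=(np.linalg.norm(a[0]-a[1])+np.linalg.norm(a[2]-a[3]))/4
    x0,y0=int(4*(cx-pr-12)),int(4*(cy-pr-12)); s=int(8*(pr+12))
    h=cv2.HoughCircles(g[y0:y0+s,x0:x0+s],cv2.HOUGH_GRADIENT,1.5,200,param1=80,param2=20,minRadius=int(4*pr*.95),maxRadius=int(4*pr*1.04))
    hh=h[0,0]; c=((hh[0]+x0)/4-.375,(hh[1]+y0)/4-.375); C[nm]=onz("top",*c,z)
    print(nm,"px",np.round(c,1),"r",hh[2]/4,round(pr,1),np.round(C[nm],4))
o=lambda x,y:(225+x/2.4-.3,140+y/2.4-.3)
for nm,a,b,z in [("milk",(10,205),(117,189),.13),("sauce",(275,37),(336,105),.126),("skil",(767,108),(672,153),.104)]:
    A=onz("top",*o(*a),z);B=onz("top",*o(*b),z);d=A-B;c=C[nm]
    print(nm,"tip",np.round(A,4),"ang",np.degrees(np.arctan2(d[1],d[0])),"ang from centre",np.degrees(np.arctan2(A[1]-c[1],A[0]-c[0])),"tip r",np.linalg.norm((A-c)[:2]))
q=lambda x,y:(115+x/4-.4,170+y/4-.4)
for p in [(65,55),(208,75),(180,222),(33,202),(121.5,138.5)]: print("box",np.round(onz("top",*q(*p),.083),4))
print("btn",onz("top",*q(94,131),.095),"end",onz("top",*q(331,165),.086))
print("bottle",onz("top",597,192,.15),onz("top",568,215,0.0),"jar",onz("top",375,80,.1))
for p in [(502,330),(630,348),(630,395),(497,377)]: print("heat",np.round(onz("top",*o(*p),.048),4))
print("grip",np.round(onz("top",*o(540,355),.115),4))
E
```

```text
milk px [301.8 212.7] r 26.225 27.5 [0.5167 0.0762 0.137 ]
sauce px [390.2 212.8] r 35.725 36.7 [ 0.521  -0.1142  0.132 ]
skil px [471.6 216.7] r 33.1375 33.7 [ 0.5226 -0.2969  0.102 ]
milk tip [0.4878 0.2342 0.13  ] ang 99.73619803266979 ang from centre 100.33641568102148 tip r 0.16060445233305756
sauce tip [ 0.6516 -0.0023  0.126 ] ang 41.534514819798034 ang from centre 40.60542473651935 tip r 0.1720117594455027
skil tip [ 0.5981 -0.4598  0.104 ] ang -63.51479262945789 ang from centre -65.1240092159948 tip r 0.17962145367262056
box [0.5917 0.4779 0.083 ]
box [0.581  0.3934 0.083 ]
box [0.4945 0.4028 0.083 ]
box [0.5046 0.4887 0.083 ]
box [0.5427 0.4406 0.083 ]
btn [0.54386023 0.45211133 0.095     ] end [0.5285021  0.31758994 0.086     ]
bottle [ 0.57042447 -0.55151091  0.15      ] [ 0.55450336 -0.55669623  0.        ] jar [ 0.84571491 -0.08254842  0.1       ]
heat [ 0.3925 -0.2225  0.048 ]
heat [ 0.3779 -0.3426  0.048 ]
heat [ 0.3338 -0.3413  0.048 ]
heat [ 0.3481 -0.2172  0.048 ]
grip [ 0.3638 -0.2428  0.115 ]
```

```bash
cat >> h.py <<'E'
def plan(wps,vmax=55.,start=None):
    """wps: (x,y,z,yaw of tool y in deg or None[,vmax mm/row]); prints rows in tool axes, assumes tool down"""
    o=r.get_obs();p=np.array(o["tcp_pos"])*1000;M=R.from_rotvec(o["orientation"]).as_matrix()
    if start is not None: p=np.array(start)*1000.
    yaw=np.degrees(np.arctan2(M[1,1],M[0,1]));k=0
    for w in wps:
        T=np.array(w[:3])*1000;v=w[4] if len(w)>4 else vmax
        dy=0 if w[3] is None else (w[3]-yaw+180)%360-180
        n=int(max(1,np.ceil(np.linalg.norm(T-p)/v),np.ceil(abs(dy)/10)));p0=p.copy();y0=yaw;out=[]
        for i in range(1,n+1):
            rz=-round((y0+dy*i/n)-yaw,1)
            a=np.radians(yaw);Y=np.array([np.cos(a),np.sin(a),0]);Z=np.array([0,0,-1.]);X=np.cross(Y,Z)
            d=p0+(T-p0)*i/n-p;d=np.array([d@X,d@Y,d@Z]).round(0)+0.
            p=p+d[0]*X+d[1]*Y+d[2]*Z;yaw-=rz
            e=[("dx",d[0]),("dy",d[1]),("dz",d[2]),("rz",rz)]
            out.append("{"+",".join(f'"{a}":{b:g}' for a,b in e if b)+"}")
        k+=n;print(k,np.round(p),round(yaw,1));print(",".join(out))
E
python3 - <<'E'
from h import *
plan([(.45,-.35,.30,-30),(.52,.1,.30,-7),(.544,.452,.22,-7),(.544,.452,.125,None)])
E
```

```text
6 [ 450. -350.  300.] -30.0
{"dx":42,"dy":-27,"dz":-8,"rz":-5.7},{"dx":45,"dy":-23,"dz":-8,"rz":-5.7},{"dx":46,"dy":-19,"dz":-8,"rz":-5.7},{"dx":49,"dy":-13,"dz":-8,"rz":-5.7},{"dx":49,"dy":-9,"dz":-8,"rz":-5.7},{"dx":50,"dy":-4,"dz":-8,"rz":-5.7}
15 [519. 100. 300.] -7.0
{"dx":47,"dy":-18,"rz":-2.6},{"dx":48,"dy":-16,"rz":-2.5},{"dx":49,"dy":-14,"rz":-2.6},{"dx":49,"dy":-12,"rz":-2.5},{"dx":50,"dy":-10,"rz":-2.6},{"dx":50,"dy":-7,"rz":-2.5},{"dx":50,"dy":-5,"rz":-2.6},{"dx":51,"dy":-3,"rz":-2.5},{"dx":50,"dy":-1,"rz":-2.6}
22 [544. 452. 220.] -7.0
{"dx":50,"dy":-3,"dz":11},{"dx":51,"dy":-2,"dz":12},{"dx":50,"dy":-3,"dz":11},{"dx":50,"dy":-3,"dz":12},{"dx":51,"dy":-2,"dz":11},{"dx":50,"dy":-3,"dz":12},{"dx":50,"dy":-2,"dz":11}
24 [544. 452. 125.] -7.0
{"dz":48},{"dz":47}
```

Emit:
{"op": "step_arm", "data": {
  "moves": [
    {"dx": 42, "dy": -27, "dz": -8, "rz": -5.7, "gripper": -1},
    {"dx": 45, "dy": -23, "dz": -8, "rz": -5.7},
    {"dx": 46, "dy": -19, "dz": -8, "rz": -5.7},
    {"dx": 49, "dy": -13, "dz": -8, "rz": -5.7},
    {"dx": 49, "dy": -9, "dz": -8, "rz": -5.7},
    {"dx": 50, "dy": -4, "dz": -8, "rz": -5.7},
    {"dx": 47, "dy": -18, "rz": -2.6},
    {"dx": 48, "dy": -16, "rz": -2.5},
    {"dx": 49, "dy": -14, "rz": -2.6},
    {"dx": 49, "dy": -12, "rz": -2.5},
    {"dx": 50, "dy": -10, "rz": -2.6},
    {"dx": 50, "dy": -7, "rz": -2.5},
    {"dx": 50, "dy": -5, "rz": -2.6},
    {"dx": 51, "dy": -3, "rz": -2.5},
    {"dx": 50, "dy": -1, "rz": -2.6}
  ]
}}

```text
invalid input at $.moves[0]: expected keys rx, ry, rz, dx, dy, dz, gripper
```

```bash
python3 - <<'E'
from h import *
st();plan([(.544,.452,.22,-7),(.544,.452,.125,None)])
E
```

```text
0.1 [ 0.2939 -0.6071  0.2524] [[0.9, 0.436, -0.001], [0.436, -0.9, 0.001], [-0.0, -0.002, -1.0]] [-0. -0.  1.] 0.0854
20 [544. 452. 220.] -7.0
{"dx":34,"dy":-42,"dz":2,"rz":-2.9},{"dx":37,"dy":-41,"dz":1,"rz":-2.8},{"dx":38,"dy":-38,"dz":2,"rz":-2.9},{"dx":40,"dy":-37,"dz":1,"rz":-2.8},{"dx":42,"dy":-34,"dz":2,"rz":-2.9},{"dx":44,"dy":-33,"dz":2,"rz":-2.9},{"dx":45,"dy":-30,"dz":1,"rz":-2.8},{"dx":47,"dy":-28,"dz":2,"rz":-2.9},{"dx":48,"dy":-25,"dz":2,"rz":-2.8},{"dx":49,"dy":-24,"dz":1,"rz":-2.9},{"dx":51,"dy":-20,"dz":2,"rz":-2.8},{"dx":51,"dy":-18,"dz":1,"rz":-2.9},{"dx":52,"dy":-16,"dz":2,"rz":-2.9},{"dx":53,"dy":-13,"dz":2,"rz":-2.8},{"dx":53,"dy":-10,"dz":1,"rz":-2.9},{"dx":54,"dy":-8,"dz":2,"rz":-2.8},{"dx":55,"dy":-4,"dz":2,"rz":-2.9},{"dx":54,"dy":-3,"dz":1,"rz":-2.9},{"dx":54,"dy":1,"dz":2,"rz":-2.8},{"dx":55,"dy":3,"dz":1,"rz":-2.9}
22 [544. 452. 125.] -7.0
{"dz":48},{"dz":47}
```

All seven keys are required in every row.

```bash
python3 - <<'E'
s=open("h.py").read()
i=s.index("            e=[");j=s.index("        k+=n")
s=s[:i]+'''            out.append('{"rx":0,"ry":0,"rz":%g,"dx":%g,"dy":%g,"dz":%g,"gripper":G}'%(rz+0.,*d))
'''+s[j:]
open("h.py","w").write(s)
E
python3 - <<'E'
from h import *
plan([(.45,-.35,.30,-30),(.52,.1,.30,-7)],60)
E
```

```text
6 [ 450. -350.  300.] -30.0
{"rx":0,"ry":0,"rz":-5.7,"dx":42,"dy":-27,"dz":-8,"gripper":G},{"rx":0,"ry":0,"rz":-5.7,"dx":45,"dy":-23,"dz":-8,"gripper":G},{"rx":0,"ry":0,"rz":-5.7,"dx":46,"dy":-19,"dz":-8,"gripper":G},{"rx":0,"ry":0,"rz":-5.7,"dx":49,"dy":-13,"dz":-8,"gripper":G},{"rx":0,"ry":0,"rz":-5.7,"dx":49,"dy":-9,"dz":-8,"gripper":G},{"rx":0,"ry":0,"rz":-5.7,"dx":50,"dy":-4,"dz":-8,"gripper":G}
14 [520. 100. 300.] -7.0
{"rx":0,"ry":0,"rz":-2.9,"dx":53,"dy":-21,"dz":0,"gripper":G},{"rx":0,"ry":0,"rz":-2.8,"dx":54,"dy":-17,"dz":0,"gripper":G},{"rx":0,"ry":0,"rz":-2.9,"dx":55,"dy":-15,"dz":0,"gripper":G},{"rx":0,"ry":0,"rz":-2.9,"dx":56,"dy":-13,"dz":0,"gripper":G},{"rx":0,"ry":0,"rz":-2.9,"dx":56,"dy":-9,"dz":0,"gripper":G},{"rx":0,"ry":0,"rz":-2.8,"dx":56,"dy":-7,"dz":0,"gripper":G},{"rx":0,"ry":0,"rz":-2.9,"dx":57,"dy":-4,"dz":0,"gripper":G},{"rx":0,"ry":0,"rz":-2.9,"dx":57,"dy":-1,"dz":0,"gripper":G}
```

Emit:
{"op": "step_arm", "data": {
  "moves": [
    {"rx": 0, "ry": 0, "rz": -5.7, "dx": 42, "dy": -27, "dz": -8, "gripper": -1},
    {"rx": 0, "ry": 0, "rz": -5.7, "dx": 45, "dy": -23, "dz": -8, "gripper": -1},
    {"rx": 0, "ry": 0, "rz": -5.7, "dx": 46, "dy": -19, "dz": -8, "gripper": -1},
    {"rx": 0, "ry": 0, "rz": -5.7, "dx": 49, "dy": -13, "dz": -8, "gripper": -1},
    {"rx": 0, "ry": 0, "rz": -5.7, "dx": 49, "dy": -9, "dz": -8, "gripper": -1},
    {"rx": 0, "ry": 0, "rz": -5.7, "dx": 50, "dy": -4, "dz": -8, "gripper": -1},
    {"rx": 0, "ry": 0, "rz": -2.9, "dx": 53, "dy": -21, "dz": 0, "gripper": -1},
    {"rx": 0, "ry": 0, "rz": -2.8, "dx": 54, "dy": -17, "dz": 0, "gripper": -1},
    {"rx": 0, "ry": 0, "rz": -2.9, "dx": 55, "dy": -15, "dz": 0, "gripper": -1},
    {"rx": 0, "ry": 0, "rz": -2.9, "dx": 56, "dy": -13, "dz": 0, "gripper": -1},
    {"rx": 0, "ry": 0, "rz": -2.9, "dx": 56, "dy": -9, "dz": 0, "gripper": -1},
    {"rx": 0, "ry": 0, "rz": -2.8, "dx": 56, "dy": -7, "dz": 0, "gripper": -1},
    {"rx": 0, "ry": 0, "rz": -2.9, "dx": 57, "dy": -4, "dz": 0, "gripper": -1},
    {"rx": 0, "ry": 0, "rz": -2.9, "dx": 57, "dy": -1, "dz": 0, "gripper": -1}
  ]
}}

```text
clock: 1.85
tcp_pos: [0.52, 0.1013, 0.3011]
orientation: [2.351, 2.084, -0.0]
contact_force: [2.1, -0.5, 0.4]
grip_width: -0.0001
gripper_force: 0.0
```

```bash
python3 - <<'E'
from h import *
st();plan([(.544,.452,.22,-7),(.544,.452,.125,None)])
E
```

```text
1.85 [0.52   0.1013 0.3011] [[0.12, 0.993, -0.0], [0.993, -0.12, -0.0], [-0.0, -0.0, -1.0]] [ 2.1 -0.5  0.4] -0.0001
7 [544. 452. 220.] -7.0
{"rx":0,"ry":0,"rz":0,"dx":50,"dy":-3,"dz":12,"gripper":G},{"rx":0,"ry":0,"rz":0,"dx":50,"dy":-2,"dz":11,"gripper":G},{"rx":0,"ry":0,"rz":0,"dx":50,"dy":-3,"dz":12,"gripper":G},{"rx":0,"ry":0,"rz":0.1,"dx":51,"dy":-2,"dz":11,"gripper":G},{"rx":0,"ry":0,"rz":0,"dx":50,"dy":-3,"dz":12,"gripper":G},{"rx":0,"ry":0,"rz":0,"dx":50,"dy":-3,"dz":12,"gripper":G},{"rx":0,"ry":0,"rz":0,"dx":50,"dy":-3,"dz":11,"gripper":G}
9 [544. 452. 125.] -7.0
{"rx":0,"ry":0,"rz":0,"dx":0,"dy":0,"dz":48,"gripper":G},{"rx":0,"ry":0,"rz":0,"dx":0,"dy":0,"dz":47,"gripper":G}
```

Emit:
{"op": "step_arm", "data": {
  "moves": [
    {"rx": 0, "ry": 0, "rz": 0, "dx": 50, "dy": -3, "dz": 12, "gripper": -1},
    {"rx": 0, "ry": 0, "rz": 0, "dx": 50, "dy": -2, "dz": 11, "gripper": -1},
    {"rx": 0, "ry": 0, "rz": 0, "dx": 50, "dy": -3, "dz": 12, "gripper": -1},
    {"rx": 0, "ry": 0, "rz": 0, "dx": 51, "dy": -2, "dz": 11, "gripper": -1},
    {"rx": 0, "ry": 0, "rz": 0, "dx": 50, "dy": -3, "dz": 12, "gripper": -1},
    {"rx": 0, "ry": 0, "rz": 0, "dx": 50, "dy": -3, "dz": 12, "gripper": -1},
    {"rx": 0, "ry": 0, "rz": 0, "dx": 50, "dy": -3, "dz": 11, "gripper": -1},
    {"rx": 0, "ry": 0, "rz": 0, "dx": 0, "dy": 0, "dz": 48, "gripper": -1},
    {"rx": 0, "ry": 0, "rz": 0, "dx": 0, "dy": 0, "dz": 47, "gripper": -1},
    {"rx": 0, "ry": 0, "rz": 0, "dx": 0, "dy": 0, "dz": 4, "gripper": -1},
    {"rx": 0, "ry": 0, "rz": 0, "dx": 0, "dy": 0, "dz": 3, "gripper": -1},
    {"rx": 0, "ry": 0, "rz": 0, "dx": 0, "dy": 0, "dz": 2, "gripper": -1},
    {"rx": 0, "ry": 0, "rz": 0, "dx": 0, "dy": 0, "dz": 2, "gripper": -1},
    {"rx": 0, "ry": 0, "rz": 0, "dx": 0, "dy": 0, "dz": 2, "gripper": -1},
    {"rx": 0, "ry": 0, "rz": 0, "dx": 0, "dy": 0, "dz": 0, "gripper": -1}
  ]
}}

```text
clock: 3.72
tcp_pos: [0.5444, 0.4508, 0.1133]
orientation: [2.352, 2.082, 0.003]
contact_force: [1.0, 0.3, 3.9]
grip_width: 0.0001
gripper_force: 2.1
```

```bash
python3 - <<'E'
from h import *
st()
im=r.grab_frame("top"); a=cv2.resize(im[140:340,100:300],None,fx=3,fy=3)
cv2.imwrite("pics/t1.png",a)
E
```

```text
3.73 [0.5444 0.4508 0.1133] [[0.122, 0.993, 0.001], [0.993, -0.122, 0.001], [0.001, 0.001, -1.0]] [1.  0.3 3.9] 0.0001
```

View pics/t1.png

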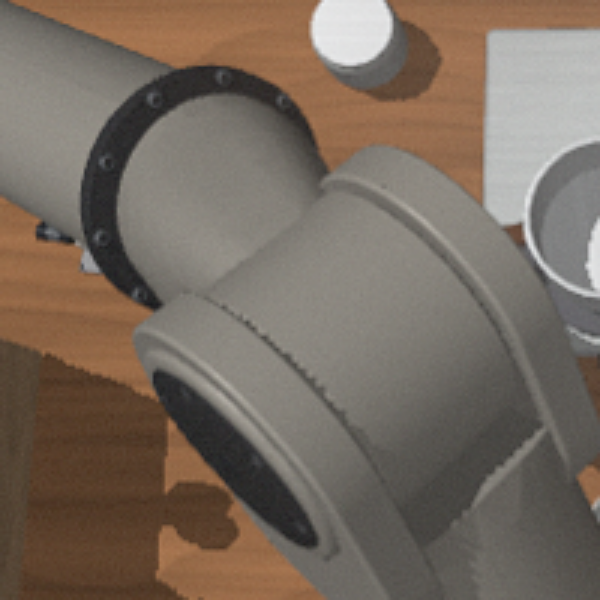

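The arm hides the lever. The reading of 3.9 N means the button is partly in, so I press fully and then retreat.

Emit:
{"op": "step_arm", "data": {
  "moves": [
    {"rx": 0, "ry": 0, "rz": 0, "dx": 0, "dy": 0, "dz": 2, "gripper": -1},
    {"rx": 0, "ry": 0, "rz": 0, "dx": 0, "dy": 0, "dz": 2, "gripper": -1},
    {"rx": 0, "ry": 0, "rz": 0, "dx": 0, "dy": 0, "dz": 1, "gripper": -1},
    {"rx": 0, "ry": 0, "rz": 0, "dx": 0, "dy": 0, "dz": 0, "gripper": -1}
  ]
}}

```text
clock: 4.28
tcp_pos: [0.5445, 0.4509, 0.111]
orientation: [2.352, 2.081, 0.004]
contact_force: [-4.3, -6.6, 23.2]
grip_width: 0.0001
gripper_force: 11.8
```

Emit:
{"op": "step_arm", "data": {
  "moves": [
    {"rx": 0, "ry": 0, "rz": 0, "dx": 0, "dy": 0, "dz": 0, "gripper": -1},
    {"rx": 0, "ry": 0, "rz": 0, "dx": 0, "dy": 0, "dz": -10, "gripper": -1},
    {"rx": 0, "ry": 0, "rz": 0, "dx": 0, "dy": 0, "dz": -40, "gripper": -1},
    {"rx": 0, "ry": 0, "rz": 0, "dx": 0, "dy": 0, "dz": -55, "gripper": -1},
    {"rx": 0, "ry": 0, "rz": 0, "dx": -55, "dy": 0, "dz": 0, "gripper": -1},
    {"rx": 0, "ry": 0, "rz": 0, "dx": -55, "dy": 0, "dz": 0, "gripper": -1},
    {"rx": 0, "ry": 0, "rz": 0, "dx": -55, "dy": 0, "dz": 0, "gripper": -1},
    {"rx": 0, "ry": 0, "rz": 0, "dx": -55, "dy": 0, "dz": 0, "gripper": 0},
    {"rx": 0, "ry": 0, "rz": 0, "dx": -55, "dy": 0, "dz": 0, "gripper": 0},
    {"rx": 0, "ry": 0, "rz": 0, "dx": -50, "dy": 0, "dz": 0, "gripper": 0}
  ]
}}

```text
clock: 5.52
tcp_pos: [0.5034, 0.1254, 0.2116]
orientation: [-2.353, -2.081, 0.003]
contact_force: [1.1, -0.2, -0.0]
grip_width: 0.0429
gripper_force: 0.0
```

```bash
python3 - <<'E'
from h import *
st()
im=r.grab_frame("top"); b=r.grab_frame("side")
a=np.hstack([cv2.resize(im[140:320,110:260],None,fx=2.6,fy=2.6),cv2.resize(b[260:440,160:310],None,fx=2.6,fy=2.6)])
cv2.imwrite("pics/t2.png",a)
E
```

```text
5.53 [0.5034 0.1254 0.2116] [[0.122, 0.993, -0.002], [0.993, -0.122, -0.001], [-0.001, -0.001, -1.0]] [ 1.1 -0.2 -0. ] 0.0429
```

View pics/t2.png

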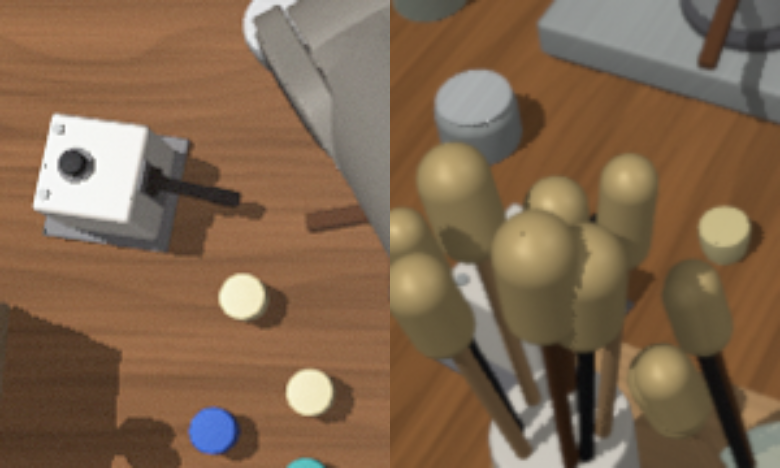

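The lever has dropped: its end is at about (202,216) with its shadow right beside it. Next I plan the pinch.

```bash
python3 - <<'E'
from h import *
print(onz("top",110+239/2.6,140+198/2.6,.025),onz("top",110+155/2.6,140+180/2.6,.058))
plan([(.530,.3346,.20,-7),(.530,.3346,.06,None),(.530,.3346,.033,None,15)])
E
```

```text
[0.52979061 0.32291814 0.025     ] [0.53771629 0.39108801 0.058     ]
4 [530. 334. 200.] -7.0
{"rx":0,"ry":0,"rz":-0.1,"dx":54,"dy":0,"dz":3,"gripper":G},{"rx":0,"ry":0,"rz":-0.1,"dx":54,"dy":-1,"dz":3,"gripper":G},{"rx":0,"ry":0,"rz":-0.1,"dx":54,"dy":0,"dz":2,"gripper":G},{"rx":0,"ry":0,"rz":-0.2,"dx":53,"dy":0,"dz":3,"gripper":G}
7 [530. 334.  60.] -7.0
{"rx":0,"ry":0,"rz":0,"dx":0,"dy":0,"dz":47,"gripper":G},{"rx":0,"ry":0,"rz":0,"dx":0,"dy":0,"dz":46,"gripper":G},{"rx":0,"ry":0,"rz":0,"dx":0,"dy":0,"dz":47,"gripper":G}
9 [530. 334.  33.] -7.0
{"rx":0,"ry":0,"rz":0,"dx":0,"dy":0,"dz":14,"gripper":G},{"rx":0,"ry":0,"rz":0,"dx":0,"dy":0,"dz":13,"gripper":G}
```

Emit:
{"op": "step_arm", "data": {
  "grip_force": 25,
  "moves": [
    {"rx": 0, "ry": 0, "rz": 0, "dx": 54, "dy": 0, "dz": 3, "gripper": 0},
    {"rx": 0, "ry": 0, "rz": 0, "dx": 54, "dy": -1, "dz": 3, "gripper": 0},
    {"rx": 0, "ry": 0, "rz": 0, "dx": 54, "dy": 0, "dz": 2, "gripper": 0},
    {"rx": 0, "ry": 0, "rz": 0, "dx": 53, "dy": 0, "dz": 3, "gripper": 0},
    {"rx": 0, "ry": 0, "rz": 0, "dx": 0, "dy": 0, "dz": 47, "gripper": 0},
    {"rx": 0, "ry": 0, "rz": 0, "dx": 0, "dy": 0, "dz": 46, "gripper": 0},
    {"rx": 0, "ry": 0, "rz": 0, "dx": 0, "dy": 0, "dz": 47, "gripper": 0},
    {"rx": 0, "ry": 0, "rz": 0, "dx": 0, "dy": 0, "dz": 14, "gripper": 0},
    {"rx": 0, "ry": 0, "rz": 0, "dx": 0, "dy": 0, "dz": 13, "gripper": 0},
    {"rx": 0, "ry": 0, "rz": 0, "dx": 0, "dy": 0, "dz": 0, "gripper": -1},
    {"rx": 0, "ry": 0, "rz": 0, "dx": 0, "dy": 0, "dz": 0, "gripper": -1},
    {"rx": 0, "ry": 0, "rz": 0, "dx": 0, "dy": 0, "dz": 0, "gripper": -1},
    {"rx": 0, "ry": 0, "rz": 0, "dx": 0, "dy": 0, "dz": 0, "gripper": -1}
  ]
}}

```text
clock: 7.25
tcp_pos: [0.5302, 0.342, 0.0356]
orientation: [2.352, 2.082, 0.004]
contact_force: [-0.7, -1.4, 5.6]
grip_width: 0.0138
gripper_force: 29.4
```

Gripped 8 mm too far in because the measured start pose lagged, so I regrip further out and then lift along the arc.

Emit:
{"op": "step_arm", "data": {
  "moves": [
    {"rx": 0, "ry": 0, "rz": 0, "dx": 0, "dy": 0, "dz": 0, "gripper": 0},
    {"rx": 0, "ry": 0, "rz": 0, "dx": 0, "dy": 0, "dz": 0, "gripper": 0},
    {"rx": 0, "ry": 0, "rz": 0, "dx": -8, "dy": 0, "dz": 0, "gripper": 0},
    {"rx": 0, "ry": 0, "rz": 0, "dx": 0, "dy": 0, "dz": 0, "gripper": -1},
    {"rx": 0, "ry": 0, "rz": 0, "dx": 0, "dy": 0, "dz": 0, "gripper": -1},
    {"rx": 0, "ry": 0, "rz": 0, "dx": 0, "dy": 0, "dz": 0, "gripper": -1}
  ]
}}

```text
clock: 8.0
tcp_pos: [0.529, 0.3327, 0.0343]
orientation: [2.352, 2.081, -0.001]
contact_force: [2.4, -2.5, 0.3]
grip_width: 0.0134
gripper_force: 28.6
```

Emit:
{"op": "step_arm", "data": {
  "moves": [
    {"rx": 0, "ry": 0, "rz": 0, "dx": -4, "dy": 0, "dz": -10, "gripper": -1},
    {"rx": 0, "ry": 0, "rz": 0, "dx": -2, "dy": 0, "dz": -11, "gripper": -1},
    {"rx": 0, "ry": 0, "rz": 0, "dx": -1, "dy": 0, "dz": -11, "gripper": -1},
    {"rx": 0, "ry": 0, "rz": 0, "dx": 1, "dy": 0, "dz": -11, "gripper": -1},
    {"rx": 0, "ry": 0, "rz": 0, "dx": 3, "dy": 0, "dz": -10, "gripper": -1},
    {"rx": 0, "ry": 0, "rz": 0, "dx": 0, "dy": 0, "dz": 0, "gripper": -1},
    {"rx": 0, "ry": 0, "rz": 0, "dx": 0, "dy": 0, "dz": 0, "gripper": -1}
  ]
}}

```text
clock: 8.88
tcp_pos: [0.5286, 0.3303, 0.088]
orientation: [2.352, 2.081, 0.001]
contact_force: [1.9, -3.7, 4.6]
grip_width: 0.0132
gripper_force: 25.8
```

Emit:
{"op": "step_arm", "data": {
  "moves": [
    {"rx": 0, "ry": 0, "rz": 0, "dx": 0, "dy": 0, "dz": 0, "gripper": 0},
    {"rx": 0, "ry": 0, "rz": 0, "dx": 0, "dy": 0, "dz": 0, "gripper": 0},
    {"rx": 0, "ry": 0, "rz": 0, "dx": 0, "dy": 0, "dz": -30, "gripper": 0},
    {"rx": 0, "ry": 0, "rz": 0, "dx": 0, "dy": 0, "dz": -50, "gripper": 0},
    {"rx": 0, "ry": 0, "rz": 0, "dx": 0, "dy": 0, "dz": -50, "gripper": 0},
    {"rx": 0, "ry": 0, "rz": 0, "dx": -50, "dy": 0, "dz": -20, "gripper": 0},
    {"rx": 0, "ry": 0, "rz": 0, "dx": -55, "dy": 0, "dz": 0, "gripper": 0},
    {"rx": 0, "ry": 0, "rz": 0, "dx": -55, "dy": 0, "dz": 0, "gripper": 0},
    {"rx": 0, "ry": 0, "rz": 0, "dx": -55, "dy": 0, "dz": 0, "gripper": 0},
    {"rx": 0, "ry": 0, "rz": 0, "dx": 0, "dy": 0, "dz": 0, "gripper": 0}
  ]
}}

```text
clock: 10.12
tcp_pos: [0.5014, 0.1121, 0.2365]
orientation: [2.359, 2.073, -0.005]
contact_force: [0.3, 1.0, -0.5]
grip_width: 0.0426
gripper_force: 0.0
```

```bash
python3 - <<'E'
from h import *
st()
im=r.grab_frame("top"); cv2.imwrite("pics/t3full.png",im)
cv2.imwrite("pics/t3.png",cv2.resize(im[160:320,100:420],None,fx=2.4,fy=2.4))
# saucepan: centre c, angle 41 -> 1
c=np.array([.521,-.114])
for a in(41,1):
    print(c+.1335*np.array([np.cos(np.radians(a)),np.sin(np.radians(a))]))
plan([(.619,-.0285,.26,41-90),(.621,-.0265,.16,None)])
E
```

```text
10.12 [0.5014 0.1121 0.2365] [[0.128, 0.992, -0.002], [0.992, -0.128, -0.003], [-0.003, -0.001, -1.0]] [ 0.3  1.  -0.5] 0.0426
[ 0.62175373 -0.02641612]
[ 0.65447967 -0.1116701 ]
5 [619. -29. 260.] -49.0
{"rx":0,"ry":0,"rz":8.4,"dx":-26,"dy":27,"dz":-5,"gripper":G},{"rx":0,"ry":0,"rz":8.3,"dx":-21,"dy":30,"dz":-4,"gripper":G},{"rx":0,"ry":0,"rz":8.4,"dx":-17,"dy":33,"dz":-5,"gripper":G},{"rx":0,"ry":0,"rz":8.4,"dx":-11,"dy":35,"dz":-4,"gripper":G},{"rx":0,"ry":0,"rz":8.3,"dx":-7,"dy":37,"dz":-5,"gripper":G}
7 [621. -27. 160.] -49.0
{"rx":0,"ry":0,"rz":0,"dx":1,"dy":0,"dz":50,"gripper":G},{"rx":0,"ry":0,"rz":0,"dx":2,"dy":0,"dz":50,"gripper":G}
```

View pics/t3.png

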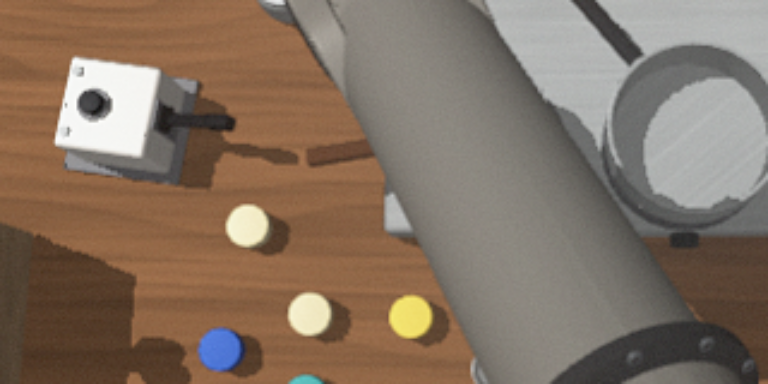

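The lever is up and latched, and its shadow is detached as at the start. On to the saucepan handle.

Emit:
{"op": "step_arm", "data": {
  "moves": [
    {"rx": 0, "ry": 0, "rz": 8.4, "dx": -26, "dy": 27, "dz": -5, "gripper": 0},
    {"rx": 0, "ry": 0, "rz": 8.3, "dx": -21, "dy": 30, "dz": -4, "gripper": 0},
    {"rx": 0, "ry": 0, "rz": 8.4, "dx": -17, "dy": 33, "dz": -5, "gripper": 0},
    {"rx": 0, "ry": 0, "rz": 8.4, "dx": -11, "dy": 35, "dz": -4, "gripper": 0},
    {"rx": 0, "ry": 0, "rz": 8.3, "dx": -7, "dy": 37, "dz": -5, "gripper": 0},
    {"rx": 0, "ry": 0, "rz": 0, "dx": 1, "dy": 0, "dz": 50, "gripper": 0},
    {"rx": 0, "ry": 0, "rz": 0, "dx": 2, "dy": 0, "dz": 50, "gripper": 0},
    {"rx": 0, "ry": 0, "rz": 0, "dx": 0, "dy": 0, "dz": 0, "gripper": 0},
    {"rx": 0, "ry": 0, "rz": 0, "dx": 0, "dy": 0, "dz": 0, "gripper": 0}
  ]
}}

```text
clock: 11.3
tcp_pos: [0.6233, -0.0228, 0.1619]
orientation: [-2.939, -1.109, -0.003]
contact_force: [0.8, 0.2, 0.0]
grip_width: 0.0428
gripper_force: 0.0
```

```bash
cat >> h.py <<'E'
def arc(c,a0,a1,n,zt=None):
    """rows turning tool about c (xy) from handle angle a0 to a1, tool at measured pose"""
    o=r.get_obs();p=np.array(o["tcp_pos"])*1000;rr=np.linalg.norm(p[:2]-np.array(c)*1000)
    w=[];
    for i in range(1,n+1):
        a=np.radians(a0+(a1-a0)*i/n);w.append((c[0]+rr/1000*np.cos(a),c[1]+rr/1000*np.sin(a),p[2]/1000,np.degrees(a)-90,200))
    plan(w)
E
python3 - <<'E'
from h import *
st();plan([(.6215,-.0265,.123,-49,20)])
E
```

```text
11.3 [ 0.6233 -0.0228  0.1619] [[0.751, 0.66, 0.002], [0.66, -0.751, 0.001], [0.002, 0.001, -1.0]] [0.8 0.2 0. ] 0.0428
2 [622. -27. 123.] -49.0
{"rx":0,"ry":0,"rz":0.2,"dx":-2,"dy":1,"dz":19,"gripper":G},{"rx":0,"ry":0,"rz":0.1,"dx":-2,"dy":1,"dz":20,"gripper":G}
```

Emit:
{"op": "step_arm", "data": {
  "grip_force": 40,
  "moves": [
    {"rx": 0, "ry": 0, "rz": 0, "dx": -2, "dy": 1, "dz": 19, "gripper": 0},
    {"rx": 0, "ry": 0, "rz": 0, "dx": -2, "dy": 1, "dz": 20, "gripper": 0},
    {"rx": 0, "ry": 0, "rz": 0, "dx": 0, "dy": 0, "dz": 0, "gripper": -1},
    {"rx": 0, "ry": 0, "rz": 0, "dx": 0, "dy": 0, "dz": 0, "gripper": -1},
    {"rx": 0, "ry": 0, "rz": 0, "dx": 0, "dy": 0, "dz": 0, "gripper": -1},
    {"rx": 0, "ry": 0, "rz": 0, "dx": 0, "dy": 0, "dz": 0, "gripper": -1}
  ]
}}

```text
clock: 12.05
tcp_pos: [0.62, -0.0287, 0.1212]
orientation: [-2.941, -1.105, 0.001]
contact_force: [-1.9, -1.0, -3.2]
grip_width: 0.0152
gripper_force: 41.6
```

```bash
python3 - <<'E'
from h import *
st();o=r.get_obs();p=o["tcp_pos"];print(np.degrees(np.arctan2(p[1]+.114,p[0]-.521)),np.hypot(p[1]+.114,p[0]-.521))
arc((.521,-.114),41,1.2,14)
E
```

```text
12.05 [ 0.62   -0.0287  0.1212] [[0.752, 0.659, -0.001], [0.659, -0.752, -0.0], [-0.001, -0.0, -1.0]] [-1.9 -1.  -3.2] 0.0152
40.73774320487269 0.130674445280425
1 [624. -33. 121.] -51.8
{"rx":0,"ry":0,"rz":3,"dx":0,"dy":6,"dz":0,"gripper":G}
2 [628. -38. 121.] -54.7
{"rx":0,"ry":0,"rz":2.9,"dx":0,"dy":6,"dz":0,"gripper":G}
3 [632. -44. 121.] -57.5
{"rx":0,"ry":0,"rz":2.8,"dx":0,"dy":7,"dz":0,"gripper":G}
4 [634. -49. 121.] -60.4
{"rx":0,"ry":0,"rz":2.9,"dx":-1,"dy":6,"dz":0,"gripper":G}
5 [638. -55. 121.] -63.2
{"rx":0,"ry":0,"rz":2.8,"dx":0,"dy":7,"dz":0,"gripper":G}
6 [640. -61. 121.] -66.1
{"rx":0,"ry":0,"rz":2.9,"dx":0,"dy":6,"dz":0,"gripper":G}
7 [643. -67. 121.] -68.9
{"rx":0,"ry":0,"rz":2.8,"dx":0,"dy":7,"dz":0,"gripper":G}
8 [645. -73. 121.] -71.7
{"rx":0,"ry":0,"rz":2.8,"dx":0,"dy":6,"dz":0,"gripper":G}
9 [647. -79. 121.] -74.6
{"rx":0,"ry":0,"rz":2.9,"dx":0,"dy":7,"dz":0,"gripper":G}
10 [648. -85. 121.] -77.4
{"rx":0,"ry":0,"rz":2.8,"dx":-1,"dy":6,"dz":0,"gripper":G}
11 [650. -92. 121.] -80.3
{"rx":0,"ry":0,"rz":2.9,"dx":0,"dy":7,"dz":0,"gripper":G}
12 [651. -98. 121.] -83.1
{"rx":0,"ry":0,"rz":2.8,"dx":0,"dy":6,"dz":0,"gripper":G}
13 [ 651. -105.  121.] -86.0
{"rx":0,"ry":0,"rz":2.9,"dx":0,"dy":7,"dz":0,"gripper":G}
14 [ 652. -111.  121.] -88.8
{"rx":0,"ry":0,"rz":2.8,"dx":0,"dy":6,"dz":0,"gripper":G}
```

Emit:
{"op": "step_arm", "data": {
  "moves": [
    {"rx": 0, "ry": 0, "rz": 2.85, "dx": -0.2, "dy": 6.5, "dz": 0, "gripper": -1},
    {"rx": 0, "ry": 0, "rz": 2.85, "dx": -0.2, "dy": 6.5, "dz": 0, "gripper": -1},
    {"rx": 0, "ry": 0, "rz": 2.85, "dx": -0.2, "dy": 6.5, "dz": 0, "gripper": -1},
    {"rx": 0, "ry": 0, "rz": 2.85, "dx": -0.2, "dy": 6.5, "dz": 0, "gripper": -1},
    {"rx": 0, "ry": 0, "rz": 2.85, "dx": -0.2, "dy": 6.5, "dz": 0, "gripper": -1},
    {"rx": 0, "ry": 0, "rz": 2.85, "dx": -0.2, "dy": 6.5, "dz": 0, "gripper": -1},
    {"rx": 0, "ry": 0, "rz": 2.85, "dx": -0.2, "dy": 6.5, "dz": 0, "gripper": -1},
    {"rx": 0, "ry": 0, "rz": 2.85, "dx": -0.2, "dy": 6.5, "dz": 0, "gripper": -1},
    {"rx": 0, "ry": 0, "rz": 2.85, "dx": -0.2, "dy": 6.5, "dz": 0, "gripper": -1},
    {"rx": 0, "ry": 0, "rz": 2.85, "dx": -0.2, "dy": 6.5, "dz": 0, "gripper": -1},
    {"rx": 0, "ry": 0, "rz": 2.85, "dx": -0.2, "dy": 6.5, "dz": 0, "gripper": -1},
    {"rx": 0, "ry": 0, "rz": 2.85, "dx": -0.2, "dy": 6.5, "dz": 0, "gripper": -1},
    {"rx": 0, "ry": 0, "rz": 2.85, "dx": -0.2, "dy": 6.5, "dz": 0, "gripper": -1},
    {"rx": 0, "ry": 0, "rz": 2.85, "dx": -0.2, "dy": 6.5, "dz": 0, "gripper": -1},
    {"rx": 0, "ry": 0, "rz": 0, "dx": 0, "dy": 0, "dz": 0, "gripper": -1},
    {"rx": 0, "ry": 0, "rz": 0, "dx": 0, "dy": 0, "dz": 0, "gripper": -1}
  ]
}}

```text
clock: 14.05
tcp_pos: [0.6524, -0.1114, 0.1213]
orientation: [-3.141, -0.037, -0.0]
contact_force: [-0.7, -1.9, -2.1]
grip_width: 0.0152
gripper_force: 41.7
```

```bash
python3 - <<'E'
from h import *
st()
# milk grasp targets
c=np.array([.5167,.0762])
a=np.radians(100.0);g=c+.1185*np.array([np.cos(a),np.sin(a)]);print(g)
E
```

```text
14.05 [ 0.6524 -0.1114  0.1213] [[1.0, 0.024, 0.0], [0.024, -1.0, 0.0], [0.0, -0.0, -1.0]] [-0.7 -1.9 -2.1] 0.0152
[0.49612269 0.19289972]
```

Emit:
{"op": "step_arm", "data": {
  "moves": [
    {"rx": 0, "ry": 0, "rz": 0, "dx": 0, "dy": 0, "dz": 0, "gripper": 0},
    {"rx": 0, "ry": 0, "rz": 0, "dx": 0, "dy": 0, "dz": 0, "gripper": 0},
    {"rx": 0, "ry": 0, "rz": 0, "dx": 0, "dy": 0, "dz": -40, "gripper": 0},
    {"rx": 0, "ry": 0, "rz": 0, "dx": 0, "dy": 0, "dz": -50, "gripper": 0},
    {"rx": 0, "ry": 0, "rz": 0, "dx": 0, "dy": 0, "dz": -30, "gripper": 0},
    {"rx": 0, "ry": 0, "rz": 0, "dx": 0, "dy": 0, "dz": 0, "gripper": 0},
    {"rx": 0, "ry": 0, "rz": 0, "dx": 0, "dy": 0, "dz": 0, "gripper": 0}
  ]
}}

```text
clock: 14.92
tcp_pos: [0.6519, -0.1116, 0.2406]
orientation: [-3.141, -0.037, 0.001]
contact_force: [-0.7, -0.9, -1.1]
grip_width: 0.043
gripper_force: 0.0
```

```bash
python3 - <<'E'
from h import *
st()
plan([(.580,-.417,.22,-154.5),(.580,-.417,.145,None)])
E
```

```text
14.93 [ 0.6519 -0.1116  0.2406] [[1.0, 0.023, -0.001], [0.023, -1.0, 0.0], [-0.001, -0.0, -1.0]] [-0.7 -0.9 -1.1] 0.043
7 [ 580. -417.  220.] -154.5
{"rx":0,"ry":0,"rz":9.4,"dx":-11,"dy":43,"dz":3,"gripper":G},{"rx":0,"ry":0,"rz":9.4,"dx":-4,"dy":45,"dz":3,"gripper":G},{"rx":0,"ry":0,"rz":9.4,"dx":3,"dy":45,"dz":3,"gripper":G},{"rx":0,"ry":0,"rz":9.4,"dx":11,"dy":43,"dz":3,"gripper":G},{"rx":0,"ry":0,"rz":9.4,"dx":17,"dy":42,"dz":3,"gripper":G},{"rx":0,"ry":0,"rz":9.4,"dx":24,"dy":38,"dz":3,"gripper":G},{"rx":0,"ry":0,"rz":9.4,"dx":30,"dy":33,"dz":3,"gripper":G}
9 [ 580. -417.  145.] -154.5
{"rx":0,"ry":0,"rz":0,"dx":0,"dy":0,"dz":37,"gripper":G},{"rx":0,"ry":0,"rz":0,"dx":0,"dy":0,"dz":38,"gripper":G}
```

Emit:
{"op": "step_arm", "data": {
  "moves": [
    {"rx": 0, "ry": 0, "rz": 9.4, "dx": -11, "dy": 43, "dz": 3, "gripper": 0},
    {"rx": 0, "ry": 0, "rz": 9.4, "dx": -4, "dy": 45, "dz": 3, "gripper": 0},
    {"rx": 0, "ry": 0, "rz": 9.4, "dx": 3, "dy": 45, "dz": 3, "gripper": 0},
    {"rx": 0, "ry": 0, "rz": 9.4, "dx": 11, "dy": 43, "dz": 3, "gripper": 0},
    {"rx": 0, "ry": 0, "rz": 9.4, "dx": 17, "dy": 42, "dz": 3, "gripper": 0},
    {"rx": 0, "ry": 0, "rz": 9.4, "dx": 24, "dy": 38, "dz": 3, "gripper": 0},
    {"rx": 0, "ry": 0, "rz": 9.4, "dx": 30, "dy": 33, "dz": 3, "gripper": 0},
    {"rx": 0, "ry": 0, "rz": 0, "dx": 0, "dy": 0, "dz": 37, "gripper": 0},
    {"rx": 0, "ry": 0, "rz": 0, "dx": 0, "dy": 0, "dz": 38, "gripper": 0},
    {"rx": 0, "ry": 0, "rz": 0, "dx": 0, "dy": 0, "dz": 0, "gripper": 0},
    {"rx": 0, "ry": 0, "rz": 0, "dx": 0, "dy": 0, "dz": 0, "gripper": 0}
  ]
}}

```text
clock: 16.3
tcp_pos: [0.5807, -0.4175, 0.1458]
orientation: [2.657, -1.676, 0.0]
contact_force: [-0.4, 0.6, 0.7]
grip_width: 0.0426
gripper_force: 0.0
```

```bash
python3 - <<'E'
from h import *
st()
plan([(.580,-.417,.101,-154.5,22)])
E
```

```text
16.3 [ 0.5807 -0.4175  0.1458] [[0.431, -0.902, 0.0], [-0.902, -0.431, -0.0], [0.0, -0.0, -1.0]] [-0.4  0.6  0.7] 0.0426
3 [ 580. -417.  101.] -154.5
{"rx":0,"ry":0,"rz":0,"dx":0,"dy":0,"dz":15,"gripper":G},{"rx":0,"ry":0,"rz":0,"dx":0,"dy":0,"dz":15,"gripper":G},{"rx":0,"ry":0,"rz":0,"dx":-1,"dy":0,"dz":15,"gripper":G}
```

Emit:
{"op": "step_arm", "data": {
  "moves": [
    {"rx": 0, "ry": 0, "rz": 0, "dx": 0, "dy": 0, "dz": 15, "gripper": 0},
    {"rx": 0, "ry": 0, "rz": 0, "dx": 0, "dy": 0, "dz": 15, "gripper": 0},
    {"rx": 0, "ry": 0, "rz": 0, "dx": -1, "dy": 0, "dz": 15, "gripper": 0},
    {"rx": 0, "ry": 0, "rz": 0, "dx": 0, "dy": 0, "dz": 0, "gripper": -1},
    {"rx": 0, "ry": 0, "rz": 0, "dx": 0, "dy": 0, "dz": 0, "gripper": -1},
    {"rx": 0, "ry": 0, "rz": 0, "dx": 0, "dy": 0, "dz": 0, "gripper": -1},
    {"rx": 0, "ry": 0, "rz": 0, "dx": 0, "dy": 0, "dz": 0, "gripper": -1}
  ]
}}

```text
clock: 17.18
tcp_pos: [0.5799, -0.4161, 0.1003]
orientation: [-2.657, 1.675, 0.001]
contact_force: [0.2, 1.5, -3.4]
grip_width: 0.0152
gripper_force: 42.1
```

```bash
python3 - <<'E'
from h import *
st();p=r.get_obs()["tcp_pos"];c=(.5226,-.2969)
print(np.degrees(np.arctan2(p[1]-c[1],p[0]-c[0])),np.hypot(p[1]-c[1],p[0]-c[0]))
E
```

```text
17.18 [ 0.5799 -0.4161  0.1003] [[0.431, -0.902, -0.0], [-0.902, -0.431, 0.0], [-0.0, -0.0, -1.0]] [ 0.2  1.5 -3.4] 0.0152
-64.32580061606527 0.1322802252390866
```

Emit:
{"op": "step_arm", "data": {
  "moves": [
    {"rx": 0, "ry": 0, "rz": -3.28, "dx": -0.22, "dy": -7.57, "dz": 0, "gripper": -1},
    {"rx": 0, "ry": 0, "rz": -3.28, "dx": -0.22, "dy": -7.57, "dz": 0, "gripper": -1},
    {"rx": 0, "ry": 0, "rz": -3.28, "dx": -0.22, "dy": -7.57, "dz": 0, "gripper": -1},
    {"rx": 0, "ry": 0, "rz": -3.28, "dx": -0.22, "dy": -7.57, "dz": 0, "gripper": -1},
    {"rx": 0, "ry": 0, "rz": -3.28, "dx": -0.22, "dy": -7.57, "dz": 0, "gripper": -1},
    {"rx": 0, "ry": 0, "rz": -3.28, "dx": -0.22, "dy": -7.57, "dz": 0, "gripper": -1},
    {"rx": 0, "ry": 0, "rz": -3.28, "dx": -0.22, "dy": -7.57, "dz": 0, "gripper": -1},
    {"rx": 0, "ry": 0, "rz": -3.28, "dx": -0.22, "dy": -7.57, "dz": 0, "gripper": -1},
    {"rx": 0, "ry": 0, "rz": -3.28, "dx": -0.22, "dy": -7.57, "dz": 0, "gripper": -1},
    {"rx": 0, "ry": 0, "rz": -3.28, "dx": -0.22, "dy": -7.57, "dz": 0, "gripper": -1},
    {"rx": 0, "ry": 0, "rz": -3.28, "dx": -0.22, "dy": -7.57, "dz": 0, "gripper": -1},
    {"rx": 0, "ry": 0, "rz": -3.28, "dx": -0.22, "dy": -7.57, "dz": 0, "gripper": -1},
    {"rx": 0, "ry": 0, "rz": -3.28, "dx": -0.22, "dy": -7.57, "dz": 0, "gripper": -1},
    {"rx": 0, "ry": 0, "rz": -3.28, "dx": -0.22, "dy": -7.57, "dz": 0, "gripper": -1},
    {"rx": 0, "ry": 0, "rz": -3.28, "dx": -0.22, "dy": -7.57, "dz": 0, "gripper": -1},
    {"rx": 0, "ry": 0, "rz": -3.28, "dx": -0.22, "dy": -7.57, "dz": 0, "gripper": -1},
    {"rx": 0, "ry": 0, "rz": -3.28, "dx": -0.22, "dy": -7.57, "dz": 0, "gripper": -1},
    {"rx": 0, "ry": 0, "rz": -3.28, "dx": -0.22, "dy": -7.57, "dz": 0, "gripper": -1},
    {"rx": 0, "ry": 0, "rz": -3.28, "dx": -0.22, "dy": -7.57, "dz": 0, "gripper": -1},
    {"rx": 0, "ry": 0, "rz": -3.28, "dx": -0.22, "dy": -7.57, "dz": 0, "gripper": -1}
  ]
}}

```text
clock: 19.68
tcp_pos: [0.6552, -0.2939, 0.1004]
orientation: [-3.141, -0.032, -0.0]
contact_force: [-0.4, 2.0, -2.7]
grip_width: 0.0154
gripper_force: 43.4
```

Emit:
{"op": "step_arm", "data": {
  "moves": [
    {"rx": 0, "ry": 0, "rz": 0, "dx": 0, "dy": 0, "dz": 0, "gripper": -1},
    {"rx": 0, "ry": 0, "rz": 0, "dx": 0, "dy": 0, "dz": 0, "gripper": -1}
  ]
}}

```text
clock: 19.92
tcp_pos: [0.6554, -0.2949, 0.1005]
orientation: [3.141, 0.028, 0.001]
contact_force: [0.3, 1.3, -2.8]
grip_width: 0.0153
gripper_force: 43.4
```

Emit:
{"op": "step_arm", "data": {
  "moves": [
    {"rx": 0, "ry": 0, "rz": 0, "dx": 0, "dy": 0, "dz": 0, "gripper": 0},
    {"rx": 0, "ry": 0, "rz": 0, "dx": 0, "dy": 0, "dz": 0, "gripper": 0},
    {"rx": 0, "ry": 0, "rz": 0, "dx": 0, "dy": 0, "dz": -40, "gripper": 0},
    {"rx": 0, "ry": 0, "rz": 0, "dx": 0, "dy": 0, "dz": -60, "gripper": 0},
    {"rx": 0, "ry": 0, "rz": 0, "dx": 0, "dy": 0, "dz": -60, "gripper": 0},
    {"rx": 0, "ry": 0, "rz": 0, "dx": 0, "dy": 0, "dz": 0, "gripper": 0},
    {"rx": 0, "ry": 0, "rz": 0, "dx": 0, "dy": 0, "dz": 0, "gripper": 0}
  ]
}}

```text
clock: 20.8
tcp_pos: [0.6549, -0.2947, 0.2604]
orientation: [3.141, 0.03, 0.0]
contact_force: [0.2, 0.6, -1.8]
grip_width: 0.0431
gripper_force: 0.0
```

```bash
python3 - <<'E'
from h import *
st()
plan([(.59,-.05,.26,-30),(.496,.193,.22,10),(.496,.193,.165,None)])
E
```

```text
20.8 [ 0.6549 -0.2947  0.2604] [[1.0, 0.019, 0.0], [0.019, -1.0, -0.001], [0.0, 0.001, -1.0]] [ 0.2  0.6 -1.8] 0.0431
6 [590. -50. 260.] -30.0
{"rx":0,"ry":0,"rz":-9.8,"dx":-10,"dy":-41,"dz":0,"gripper":G},{"rx":0,"ry":0,"rz":-9.8,"dx":-3,"dy":-42,"dz":0,"gripper":G},{"rx":0,"ry":0,"rz":-9.8,"dx":4,"dy":-42,"dz":0,"gripper":G},{"rx":0,"ry":0,"rz":-9.9,"dx":12,"dy":-41,"dz":0,"gripper":G},{"rx":0,"ry":0,"rz":-9.8,"dx":18,"dy":-38,"dz":0,"gripper":G},{"rx":0,"ry":0,"rz":-9.8,"dx":24,"dy":-34,"dz":0,"gripper":G}
11 [496. 193. 220.] 10.0
{"rx":0,"ry":0,"rz":-8,"dx":33,"dy":-41,"dz":8,"gripper":G},{"rx":0,"ry":0,"rz":-8,"dx":38,"dy":-35,"dz":8,"gripper":G},{"rx":0,"ry":0,"rz":-8,"dx":43,"dy":-30,"dz":8,"gripper":G},{"rx":0,"ry":0,"rz":-8,"dx":46,"dy":-24,"dz":8,"gripper":G},{"rx":0,"ry":0,"rz":-8,"dx":49,"dy":-17,"dz":8,"gripper":G}
13 [496. 193. 165.] 10.0
{"rx":0,"ry":0,"rz":0,"dx":0,"dy":0,"dz":28,"gripper":G},{"rx":0,"ry":0,"rz":0,"dx":0,"dy":0,"dz":27,"gripper":G}
```

Emit:
{"op": "step_arm", "data": {
  "moves": [
    {"rx": 0, "ry": 0, "rz": -9.8, "dx": -10, "dy": -41, "dz": 0, "gripper": 0},
    {"rx": 0, "ry": 0, "rz": -9.8, "dx": -3, "dy": -42, "dz": 0, "gripper": 0},
    {"rx": 0, "ry": 0, "rz": -9.8, "dx": 4, "dy": -42, "dz": 0, "gripper": 0},
    {"rx": 0, "ry": 0, "rz": -9.9, "dx": 12, "dy": -41, "dz": 0, "gripper": 0},
    {"rx": 0, "ry": 0, "rz": -9.8, "dx": 18, "dy": -38, "dz": 0, "gripper": 0},
    {"rx": 0, "ry": 0, "rz": -9.8, "dx": 24, "dy": -34, "dz": 0, "gripper": 0},
    {"rx": 0, "ry": 0, "rz": -8, "dx": 33, "dy": -41, "dz": 8, "gripper": 0},
    {"rx": 0, "ry": 0, "rz": -8, "dx": 38, "dy": -35, "dz": 8, "gripper": 0},
    {"rx": 0, "ry": 0, "rz": -8, "dx": 43, "dy": -30, "dz": 8, "gripper": 0},
    {"rx": 0, "ry": 0, "rz": -8, "dx": 46, "dy": -24, "dz": 8, "gripper": 0},
    {"rx": 0, "ry": 0, "rz": -8, "dx": 49, "dy": -17, "dz": 8, "gripper": 0},
    {"rx": 0, "ry": 0, "rz": 0, "dx": 0, "dy": 0, "dz": 28, "gripper": 0},
    {"rx": 0, "ry": 0, "rz": 0, "dx": 0, "dy": 0, "dz": 27, "gripper": 0},
    {"rx": 0, "ry": 0, "rz": 0, "dx": 0, "dy": 0, "dz": 0, "gripper": 0},
    {"rx": 0, "ry": 0, "rz": 0, "dx": 0, "dy": 0, "dz": 0, "gripper": 0}
  ]
}}

```text
clock: 22.68
tcp_pos: [0.4963, 0.1929, 0.1654]
orientation: [-2.019, -2.407, 0.0]
contact_force: [-0.2, -0.2, 0.4]
grip_width: 0.043
gripper_force: 0.0
```

```bash
python3 - <<'E'
from h import *
st()
plan([(.496,.193,.127,10,22)])
E
```

```text
22.68 [0.4963 0.1929 0.1654] [[-0.174, 0.985, -0.001], [0.985, 0.174, 0.0], [0.0, -0.001, -1.0]] [-0.2 -0.2  0.4] 0.043
2 [496. 193. 127.] 10.0
{"rx":0,"ry":0,"rz":0,"dx":0,"dy":0,"dz":19,"gripper":G},{"rx":0,"ry":0,"rz":0,"dx":0,"dy":0,"dz":19,"gripper":G}
```

Emit:
{"op": "step_arm", "data": {
  "moves": [
    {"rx": 0, "ry": 0, "rz": 0, "dx": 0, "dy": 0, "dz": 19, "gripper": 0},
    {"rx": 0, "ry": 0, "rz": 0, "dx": 0, "dy": 0, "dz": 19, "gripper": 0},
    {"rx": 0, "ry": 0, "rz": 0, "dx": 0, "dy": 0, "dz": 0, "gripper": -1},
    {"rx": 0, "ry": 0, "rz": 0, "dx": 0, "dy": 0, "dz": 0, "gripper": -1},
    {"rx": 0, "ry": 0, "rz": 0, "dx": 0, "dy": 0, "dz": 0, "gripper": -1},
    {"rx": 0, "ry": 0, "rz": 0, "dx": 0, "dy": 0, "dz": 0, "gripper": -1}
  ]
}}

```text
clock: 23.42
tcp_pos: [0.4964, 0.1929, 0.1275]
orientation: [2.019, 2.407, 0.0]
contact_force: [0.2, -1.0, -1.4]
grip_width: 0.0148
gripper_force: 41.2
```

```bash
python3 - <<'E'
from h import *
st();p=r.get_obs()["tcp_pos"];c=(.5167,.0762)
print(np.degrees(np.arctan2(p[1]-c[1],p[0]-c[0])),np.hypot(p[1]-c[1],p[0]-c[0]))
E
```

```text
23.43 [0.4964 0.1929 0.1275] [[-0.174, 0.985, 0.0], [0.985, 0.174, 0.0], [-0.0, 0.0, -1.0]] [ 0.2 -1.  -1.4] 0.0148
99.88093730569014 0.1184273439114001
```

Emit:
{"op": "step_arm", "data": {
  "moves": [
    {"rx": 0, "ry": 0, "rz": 3.29, "dx": -0.2, "dy": 6.8, "dz": 0, "gripper": -1},
    {"rx": 0, "ry": 0, "rz": 3.29, "dx": -0.2, "dy": 6.8, "dz": 0, "gripper": -1},
    {"rx": 0, "ry": 0, "rz": 3.29, "dx": -0.2, "dy": 6.8, "dz": 0, "gripper": -1},
    {"rx": 0, "ry": 0, "rz": 3.29, "dx": -0.2, "dy": 6.8, "dz": 0, "gripper": -1},
    {"rx": 0, "ry": 0, "rz": 3.29, "dx": -0.2, "dy": 6.8, "dz": 0, "gripper": -1},
    {"rx": 0, "ry": 0, "rz": 3.29, "dx": -0.2, "dy": 6.8, "dz": 0, "gripper": -1},
    {"rx": 0, "ry": 0, "rz": 3.29, "dx": -0.2, "dy": 6.8, "dz": 0, "gripper": -1},
    {"rx": 0, "ry": 0, "rz": 3.29, "dx": -0.2, "dy": 6.8, "dz": 0, "gripper": -1},
    {"rx": 0, "ry": 0, "rz": 3.29, "dx": -0.2, "dy": 6.8, "dz": 0, "gripper": -1},
    {"rx": 0, "ry": 0, "rz": 3.29, "dx": -0.2, "dy": 6.8, "dz": 0, "gripper": -1},
    {"rx": 0, "ry": 0, "rz": 3.29, "dx": -0.2, "dy": 6.8, "dz": 0, "gripper": -1},
    {"rx": 0, "ry": 0, "rz": 3.29, "dx": -0.2, "dy": 6.8, "dz": 0, "gripper": -1},
    {"rx": 0, "ry": 0, "rz": 3.29, "dx": -0.2, "dy": 6.8, "dz": 0, "gripper": -1},
    {"rx": 0, "ry": 0, "rz": 3.29, "dx": -0.2, "dy": 6.8, "dz": 0, "gripper": -1},
    {"rx": 0, "ry": 0, "rz": 3.29, "dx": -0.2, "dy": 6.8, "dz": 0, "gripper": -1}
  ]
}}

```text
clock: 25.3
tcp_pos: [0.5924, 0.1677, 0.1275]
orientation: [2.84, 1.342, 0.001]
contact_force: [0.7, 0.4, -1.1]
grip_width: 0.0155
gripper_force: 41.3
```

Emit:
{"op": "step_arm", "data": {
  "moves": [
    {"rx": 0, "ry": 0, "rz": 3.29, "dx": -0.2, "dy": 6.8, "dz": 0, "gripper": -1},
    {"rx": 0, "ry": 0, "rz": 3.29, "dx": -0.2, "dy": 6.8, "dz": 0, "gripper": -1},
    {"rx": 0, "ry": 0, "rz": 3.29, "dx": -0.2, "dy": 6.8, "dz": 0, "gripper": -1},
    {"rx": 0, "ry": 0, "rz": 3.29, "dx": -0.2, "dy": 6.8, "dz": 0, "gripper": -1},
    {"rx": 0, "ry": 0, "rz": 3.29, "dx": -0.2, "dy": 6.8, "dz": 0, "gripper": -1},
    {"rx": 0, "ry": 0, "rz": 3.29, "dx": -0.2, "dy": 6.8, "dz": 0, "gripper": -1},
    {"rx": 0, "ry": 0, "rz": 3.29, "dx": -0.2, "dy": 6.8, "dz": 0, "gripper": -1},
    {"rx": 0, "ry": 0, "rz": 3.29, "dx": -0.2, "dy": 6.8, "dz": 0, "gripper": -1},
    {"rx": 0, "ry": 0, "rz": 3.29, "dx": -0.2, "dy": 6.8, "dz": 0, "gripper": -1},
    {"rx": 0, "ry": 0, "rz": 3.29, "dx": -0.2, "dy": 6.8, "dz": 0, "gripper": -1},
    {"rx": 0, "ry": 0, "rz": 3.29, "dx": -0.2, "dy": 6.8, "dz": 0, "gripper": -1},
    {"rx": 0, "ry": 0, "rz": 3.29, "dx": -0.2, "dy": 6.8, "dz": 0, "gripper": -1},
    {"rx": 0, "ry": 0, "rz": 3.29, "dx": -0.2, "dy": 6.8, "dz": 0, "gripper": -1},
    {"rx": 0, "ry": 0, "rz": 3.29, "dx": -0.2, "dy": 6.8, "dz": 0, "gripper": -1},
    {"rx": 0, "ry": 0, "rz": 3.29, "dx": -0.2, "dy": 6.8, "dz": 0, "gripper": -1},
    {"rx": 0, "ry": 0, "rz": 0, "dx": 0, "dy": 0, "dz": 0, "gripper": -1},
    {"rx": 0, "ry": 0, "rz": 0, "dx": 0, "dy": 0, "dz": 0, "gripper": -1}
  ]
}}

```text
clock: 27.42
tcp_pos: [0.6354, 0.0794, 0.1274]
orientation: [-3.141, -0.039, -0.001]
contact_force: [1.3, -0.7, -2.2]
grip_width: 0.0151
gripper_force: 41.3
```

```bash
python3 - <<'E'
from h import *
st()
E
```

```text
27.43 [0.6354 0.0794 0.1274] [[1.0, 0.025, 0.0], [0.025, -1.0, 0.0], [0.0, -0.0, -1.0]] [ 1.3 -0.7 -2.2] 0.0151
```

Emit:
{"op": "step_arm", "data": {
  "moves": [
    {"rx": 0, "ry": 0, "rz": 0, "dx": 0, "dy": 0, "dz": 0, "gripper": 0},
    {"rx": 0, "ry": 0, "rz": 0, "dx": 0, "dy": 0, "dz": 0, "gripper": 0},
    {"rx": 0, "ry": 0, "rz": 0, "dx": 0, "dy": 0, "dz": -40, "gripper": 0},
    {"rx": 0, "ry": 0, "rz": 0, "dx": 0, "dy": 0, "dz": -60, "gripper": 0},
    {"rx": 0, "ry": 0, "rz": 0, "dx": 0, "dy": 0, "dz": -60, "gripper": 0},
    {"rx": 0, "ry": 0, "rz": 0, "dx": -20, "dy": 60, "dz": 0, "gripper": 0},
    {"rx": 0, "ry": 0, "rz": 0, "dx": -20, "dy": 60, "dz": 0, "gripper": 0},
    {"rx": 0, "ry": 0, "rz": 0, "dx": -20, "dy": 60, "dz": 0, "gripper": 0},
    {"rx": 0, "ry": 0, "rz": 0, "dx": -20, "dy": 60, "dz": 0, "gripper": 0},
    {"rx": 0, "ry": 0, "rz": 0, "dx": -20, "dy": 60, "dz": 0, "gripper": 0},
    {"rx": 0, "ry": 0, "rz": 0, "dx": -20, "dy": 60, "dz": 0, "gripper": 0},
    {"rx": 0, "ry": 0, "rz": 0, "dx": -20, "dy": 60, "dz": 0, "gripper": 0},
    {"rx": 0, "ry": 0, "rz": 0, "dx": -20, "dy": 60, "dz": 0, "gripper": 0},
    {"rx": 0, "ry": 0, "rz": 0, "dx": -20, "dy": 60, "dz": 0, "gripper": 0},
    {"rx": 0, "ry": 0, "rz": 0, "dx": -40, "dy": 45, "dz": 0, "gripper": 0},
    {"rx": 0, "ry": 0, "rz": 0, "dx": 0, "dy": 0, "dz": 0, "gripper": 0}
  ]
}}

```text
clock: 29.42
tcp_pos: [0.4252, -0.5102, 0.2872]
orientation: [3.139, 0.021, -0.004]
contact_force: [-0.9, 0.7, 0.7]
grip_width: 0.0426
gripper_force: 0.0
```

```bash
python3 - <<'E'
from h import *
st()
im=r.grab_frame("top");cv2.imwrite("pics/t4full.png",im)
cv2.imwrite("pics/t4.png",cv2.resize(im[140:330,115:515],None,fx=2,fy=2,interpolation=3))
big=cv2.resize(im,None,fx=4,fy=4,interpolation=3)
g=cv2.GaussianBlur(cv2.cvtColor(big,cv2.COLOR_BGR2GRAY),(5,5),0)
for nm,(cx,cy),rad,z in [("milk",(302.5,213),.06,.137),("sauce",(390,214.5),.08,.132),("skil",(471,218),.075,.102)]:
    P=onz("top",cx,cy,z); a=proj("top",[P+[rad,0,0],P-[rad,0,0],P+[0,rad,0],P-[0,rad,0]])
    pr=(np.linalg.norm(a[0]-a[1])+np.linalg.norm(a[2]-a[3]))/4
    x0,y0=int(4*(cx-pr-12)),int(4*(cy-pr-12)); s=int(8*(pr+12))
    h=cv2.HoughCircles(g[y0:y0+s,x0:x0+s],cv2.HOUGH_GRADIENT,1.5,200,param1=80,param2=20,minRadius=int(4*pr*.95),maxRadius=int(4*pr*1.04))
    hh=h[0,0]; c=((hh[0]+x0)/4-.375,(hh[1]+y0)/4-.375); print(nm,np.round(c,1),hh[2]/4,np.round(onz("top",*c,z),4))
hsv=cv2.cvtColor(im,cv2.COLOR_BGR2HSV);m=cv2.inRange(hsv,(20,30,170),(35,140,255))
n,l,s,c=cv2.connectedComponentsWithStats(m)
for i in range(1,n):
    if s[i,4]>80: print(c[i],onz("top",*c[i],.03))
E
```

```text
29.43 [ 0.4252 -0.5102  0.2872] [[1.0, 0.013, -0.003], [0.013, -1.0, -0.003], [-0.003, 0.003, -1.0]] [-0.9  0.7  0.7] 0.0426
milk [302.9 213.4] 26.225 [0.515  0.0737 0.137 ]
sauce [390.6 212.4] 35.3125 [ 0.5218 -0.115   0.132 ]
skil [469.7 217.4] 33.9625 [ 0.5208 -0.2927  0.102 ]
[188.09051724 242.11206897] [0.46537937 0.35045286 0.03      ]
[228.48387097 290.39112903] [0.3537772  0.24822726 0.03      ]
```

View pics/t4.png

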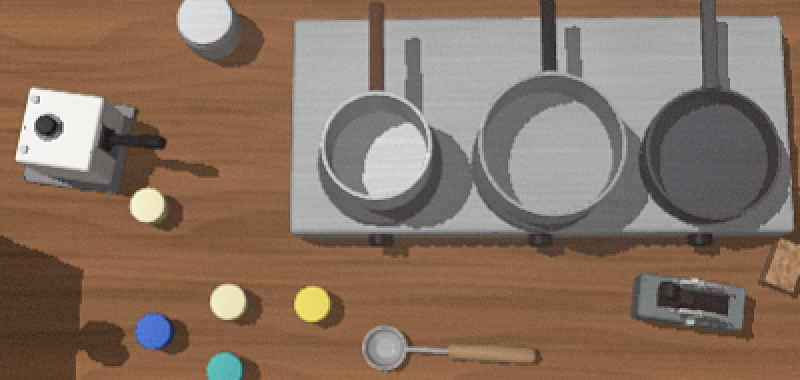

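All three handles now point to the back and the switch lever is up. Cake1 was knocked to about (188,242), the other cake is unchanged. I check the pan centring against the knobs and plan for cake1.

```bash
python3 - <<'E'
from h import *
for x in(381,540,699): print(onz("top",115+x/2,140+239/2,.03))
plan([(.45,-.1,.30,-45),(.45,.2,.25,10),(.466,.351,.18,60)],60)
im=cv2.imread("pics/t4full.png");cv2.imwrite("pics/c4.png",cv2.resize(im[135:265,255:515],None,fx=3,fy=3,interpolation=3))
E
```

```text
[0.42963909 0.07159445 0.03      ]
[ 0.43337359 -0.11337968  0.03      ]
[ 0.43704906 -0.29741813  0.03      ]
7 [ 450. -100.  300.] -45.0
{"rx":0,"ry":0,"rz":-6.3,"dx":4,"dy":-58,"dz":-2,"gripper":G},{"rx":0,"ry":0,"rz":-6.3,"dx":11,"dy":-57,"dz":-2,"gripper":G},{"rx":0,"ry":0,"rz":-6.2,"dx":16,"dy":-56,"dz":-1,"gripper":G},{"rx":0,"ry":0,"rz":-6.3,"dx":23,"dy":-54,"dz":-2,"gripper":G},{"rx":0,"ry":0,"rz":-6.3,"dx":28,"dy":-51,"dz":-2,"gripper":G},{"rx":0,"ry":0,"rz":-6.3,"dx":34,"dy":-47,"dz":-2,"gripper":G},{"rx":0,"ry":0,"rz":-6.3,"dx":39,"dy":-43,"dz":-2,"gripper":G}
13 [450. 200. 250.] 10.0
{"rx":0,"ry":0,"rz":-9.2,"dx":35,"dy":-35,"dz":8,"gripper":G},{"rx":0,"ry":0,"rz":-9.1,"dx":41,"dy":-30,"dz":9,"gripper":G},{"rx":0,"ry":0,"rz":-9.2,"dx":45,"dy":-22,"dz":8,"gripper":G},{"rx":0,"ry":0,"rz":-9.2,"dx":47,"dy":-15,"dz":8,"gripper":G},{"rx":0,"ry":0,"rz":-9.1,"dx":50,"dy":-8,"dz":9,"gripper":G},{"rx":0,"ry":0,"rz":-9.2,"dx":50,"dy":1,"dz":8,"gripper":G}
18 [466. 351. 180.] 60.0
{"rx":0,"ry":0,"rz":-10,"dx":29,"dy":8,"dz":14,"gripper":G},{"rx":0,"ry":0,"rz":-10,"dx":27,"dy":14,"dz":14,"gripper":G},{"rx":0,"ry":0,"rz":-10,"dx":25,"dy":18,"dz":14,"gripper":G},{"rx":0,"ry":0,"rz":-10,"dx":21,"dy":22,"dz":14,"gripper":G},{"rx":0,"ry":0,"rz":-10,"dx":17,"dy":25,"dz":14,"gripper":G}
```

View pics/c4.png

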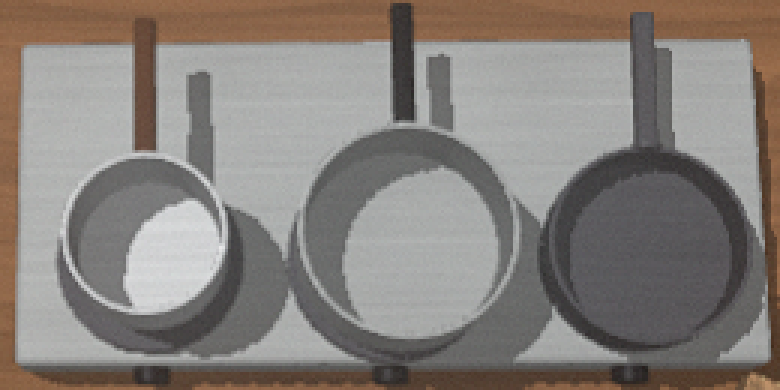

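The pans sit within about 3 mm of the plate centres inferred from the knobs. Now cake1.

```bash
python3 - <<'E'
from h import *
st()
plan([(.47,-.1,.30,-45),(.464,.351,.20,-7)],60)
E
```

```text
29.48 [ 0.4284 -0.507   0.2872] [[1.0, 0.018, -0.001], [0.018, -1.0, -0.001], [-0.001, 0.001, -1.0]] [ 0.8  0.7 -0.1] 0.0426
7 [ 470. -100.  300.] -45.0
{"rx":0,"ry":0,"rz":-6.3,"dx":7,"dy":-58,"dz":-2,"gripper":G},{"rx":0,"ry":0,"rz":-6.3,"dx":13,"dy":-57,"dz":-2,"gripper":G},{"rx":0,"ry":0,"rz":-6.2,"dx":20,"dy":-55,"dz":-1,"gripper":G},{"rx":0,"ry":0,"rz":-6.3,"dx":25,"dy":-53,"dz":-2,"gripper":G},{"rx":0,"ry":0,"rz":-6.3,"dx":31,"dy":-49,"dz":-2,"gripper":G},{"rx":0,"ry":0,"rz":-6.3,"dx":36,"dy":-46,"dz":-2,"gripper":G},{"rx":0,"ry":0,"rz":-6.3,"dx":41,"dy":-42,"dz":-2,"gripper":G}
15 [464. 351. 200.] -7.0
{"rx":0,"ry":0,"rz":-4.7,"dx":39,"dy":-40,"dz":13,"gripper":G},{"rx":0,"ry":0,"rz":-4.8,"dx":43,"dy":-37,"dz":12,"gripper":G},{"rx":0,"ry":0,"rz":-4.7,"dx":45,"dy":-34,"dz":13,"gripper":G},{"rx":0,"ry":0,"rz":-4.8,"dx":49,"dy":-29,"dz":12,"gripper":G},{"rx":0,"ry":0,"rz":-4.7,"dx":50,"dy":-25,"dz":13,"gripper":G},{"rx":0,"ry":0,"rz":-4.8,"dx":52,"dy":-22,"dz":12,"gripper":G},{"rx":0,"ry":0,"rz":-4.7,"dx":54,"dy":-16,"dz":13,"gripper":G},{"rx":0,"ry":0,"rz":-4.8,"dx":55,"dy":-12,"dz":12,"gripper":G}
```

Emit:
{"op": "step_arm", "data": {
  "grip_force": 25,
  "moves": [
    {"rx": 0, "ry": 0, "rz": -6.3, "dx": 7, "dy": -58, "dz": -2, "gripper": 0.27},
    {"rx": 0, "ry": 0, "rz": -6.3, "dx": 13, "dy": -57, "dz": -2, "gripper": 0.27},
    {"rx": 0, "ry": 0, "rz": -6.2, "dx": 20, "dy": -55, "dz": -1, "gripper": 0.27},
    {"rx": 0, "ry": 0, "rz": -6.3, "dx": 25, "dy": -53, "dz": -2, "gripper": 0.27},
    {"rx": 0, "ry": 0, "rz": -6.3, "dx": 31, "dy": -49, "dz": -2, "gripper": 0.27},
    {"rx": 0, "ry": 0, "rz": -6.3, "dx": 36, "dy": -46, "dz": -2, "gripper": 0.27},
    {"rx": 0, "ry": 0, "rz": -6.3, "dx": 41, "dy": -42, "dz": -2, "gripper": 0.27},
    {"rx": 0, "ry": 0, "rz": -4.7, "dx": 39, "dy": -40, "dz": 13, "gripper": 0.27},
    {"rx": 0, "ry": 0, "rz": -4.8, "dx": 43, "dy": -37, "dz": 12, "gripper": 0.27},
    {"rx": 0, "ry": 0, "rz": -4.7, "dx": 45, "dy": -34, "dz": 13, "gripper": 0.27},
    {"rx": 0, "ry": 0, "rz": -4.8, "dx": 49, "dy": -29, "dz": 12, "gripper": 0.27},
    {"rx": 0, "ry": 0, "rz": -4.7, "dx": 50, "dy": -25, "dz": 13, "gripper": 0.27},
    {"rx": 0, "ry": 0, "rz": -4.8, "dx": 52, "dy": -22, "dz": 12, "gripper": 0.27},
    {"rx": 0, "ry": 0, "rz": -4.7, "dx": 54, "dy": -16, "dz": 13, "gripper": 0.27},
    {"rx": 0, "ry": 0, "rz": -4.8, "dx": 55, "dy": -12, "dz": 12, "gripper": 0.27},
    {"rx": 0, "ry": 0, "rz": 0, "dx": 0, "dy": 0, "dz": 0, "gripper": 0.27},
    {"rx": 0, "ry": 0, "rz": 0, "dx": 0, "dy": 0, "dz": 0, "gripper": 0.27}
  ]
}}

```text
clock: 31.6
tcp_pos: [0.4612, 0.3543, 0.2003]
orientation: [-2.344, -2.091, 0.001]
contact_force: [0.4, -1.0, -0.5]
grip_width: 0.0541
gripper_force: 0.0
```

```bash
python3 - <<'E'
from h import *
st()
plan([(.464,.351,.08,-7),(.464,.351,.027,None,18)],60)
E
```

```text
31.6 [0.4612 0.3543 0.2003] [[0.114, 0.993, -0.0], [0.993, -0.114, -0.0], [-0.0, -0.0, -1.0]] [ 0.4 -1.  -0.5] 0.0541
3 [464. 351.  80.] -7.0
{"rx":0,"ry":0,"rz":0.2,"dx":-1,"dy":1,"dz":40,"gripper":G},{"rx":0,"ry":0,"rz":0.1,"dx":-1,"dy":1,"dz":40,"gripper":G},{"rx":0,"ry":0,"rz":0.2,"dx":-1,"dy":1,"dz":40,"gripper":G}
6 [464. 351.  27.] -7.0
{"rx":0,"ry":0,"rz":0,"dx":0,"dy":0,"dz":18,"gripper":G},{"rx":0,"ry":0,"rz":0,"dx":0,"dy":0,"dz":18,"gripper":G},{"rx":0,"ry":0,"rz":0,"dx":0,"dy":0,"dz":17,"gripper":G}
```

Emit:
{"op": "step_arm", "data": {
  "moves": [
    {"rx": 0, "ry": 0, "rz": 0, "dx": -1, "dy": 1, "dz": 40, "gripper": 0.27},
    {"rx": 0, "ry": 0, "rz": 0, "dx": -1, "dy": 1, "dz": 40, "gripper": 0.27},
    {"rx": 0, "ry": 0, "rz": 0, "dx": -1, "dy": 1, "dz": 40, "gripper": 0.27},
    {"rx": 0, "ry": 0, "rz": 0, "dx": 0, "dy": 0, "dz": 18, "gripper": 0.27},
    {"rx": 0, "ry": 0, "rz": 0, "dx": 0, "dy": 0, "dz": 18, "gripper": 0.27},
    {"rx": 0, "ry": 0, "rz": 0, "dx": 0, "dy": 0, "dz": 17, "gripper": 0.27},
    {"rx": 0, "ry": 0, "rz": 0, "dx": 0, "dy": 0, "dz": 0, "gripper": -1},
    {"rx": 0, "ry": 0, "rz": 0, "dx": 0, "dy": 0, "dz": 0, "gripper": -1},
    {"rx": 0, "ry": 0, "rz": 0, "dx": 0, "dy": 0, "dz": 0, "gripper": -1}
  ]
}}

```text
clock: 32.72
tcp_pos: [0.4654, 0.3505, 0.028]
orientation: [2.347, 2.088, 0.002]
contact_force: [0.6, -0.2, -0.1]
grip_width: 0.041
gripper_force: 25.9
```

Emit:
{"op": "step_arm", "data": {
  "grip_force": 40,
  "moves": [
    {"rx": 0, "ry": 0, "rz": 0, "dx": 0, "dy": 0, "dz": -20, "gripper": -1},
    {"rx": 0, "ry": 0, "rz": 0, "dx": 0, "dy": 0, "dz": -50, "gripper": -1},
    {"rx": 0, "ry": 0, "rz": 0, "dx": 0, "dy": 0, "dz": -60, "gripper": -1},
    {"rx": 0, "ry": 0, "rz": 0, "dx": 0, "dy": 0, "dz": -60, "gripper": -1},
    {"rx": 0, "ry": 0, "rz": 0, "dx": 0, "dy": 0, "dz": -32, "gripper": -1},
    {"rx": 0, "ry": 0, "rz": 0, "dx": 0, "dy": 0, "dz": 0, "gripper": -1}
  ]
}}

```text
clock: 33.48
tcp_pos: [0.4659, 0.3515, 0.254]
orientation: [2.346, 2.088, 0.012]
contact_force: [-0.1, -0.2, -0.3]
grip_width: 0.0407
gripper_force: 43.1
```

```bash
python3 - <<'E'
from h import *
st()
plan([(.522,-.086,.25,-7),(.522,-.086,.102,None,40)],55)
E
```

```text
33.48 [0.4659 0.3515 0.254 ] [[0.116, 0.993, 0.006], [0.993, -0.116, 0.004], [0.005, 0.006, -1.0]] [-0.1 -0.2 -0.3] 0.0407
9 [522. -86. 250.] -7.0
{"rx":0,"ry":0,"rz":0,"dx":-48,"dy":12,"dz":0,"gripper":G},{"rx":0,"ry":0,"rz":0.1,"dx":-47,"dy":12,"dz":1,"gripper":G},{"rx":0,"ry":0,"rz":0,"dx":-48,"dy":12,"dz":0,"gripper":G},{"rx":0,"ry":0,"rz":0,"dx":-47,"dy":11,"dz":1,"gripper":G},{"rx":0,"ry":0,"rz":0.1,"dx":-48,"dy":12,"dz":0,"gripper":G},{"rx":0,"ry":0,"rz":0,"dx":-47,"dy":12,"dz":1,"gripper":G},{"rx":0,"ry":0,"rz":0.1,"dx":-48,"dy":12,"dz":0,"gripper":G},{"rx":0,"ry":0,"rz":0,"dx":-47,"dy":12,"dz":1,"gripper":G},{"rx":0,"ry":0,"rz":0,"dx":-48,"dy":13,"dz":0,"gripper":G}
13 [522. -86. 102.] -7.0
{"rx":0,"ry":0,"rz":0,"dx":0,"dy":0,"dz":37,"gripper":G},{"rx":0,"ry":0,"rz":0,"dx":0,"dy":0,"dz":37,"gripper":G},{"rx":0,"ry":0,"rz":0,"dx":0,"dy":0,"dz":37,"gripper":G},{"rx":0,"ry":0,"rz":0,"dx":0,"dy":0,"dz":37,"gripper":G}
```

Emit:
{"op": "step_arm", "data": {
  "moves": [
    {"rx": 0, "ry": 0, "rz": 0, "dx": -48, "dy": 12, "dz": 0, "gripper": -1},
    {"rx": 0, "ry": 0, "rz": 0, "dx": -47, "dy": 12, "dz": 1, "gripper": -1},
    {"rx": 0, "ry": 0, "rz": 0, "dx": -48, "dy": 12, "dz": 0, "gripper": -1},
    {"rx": 0, "ry": 0, "rz": 0, "dx": -47, "dy": 11, "dz": 1, "gripper": -1},
    {"rx": 0, "ry": 0, "rz": 0, "dx": -48, "dy": 12, "dz": 0, "gripper": -1},
    {"rx": 0, "ry": 0, "rz": 0, "dx": -47, "dy": 12, "dz": 1, "gripper": -1},
    {"rx": 0, "ry": 0, "rz": 0, "dx": -48, "dy": 12, "dz": 0, "gripper": -1},
    {"rx": 0, "ry": 0, "rz": 0, "dx": -47, "dy": 12, "dz": 1, "gripper": -1},
    {"rx": 0, "ry": 0, "rz": 0, "dx": -48, "dy": 13, "dz": 0, "gripper": -1},
    {"rx": 0, "ry": 0, "rz": 0, "dx": 0, "dy": 0, "dz": 0, "gripper": -1},
    {"rx": 0, "ry": 0, "rz": 0, "dx": 0, "dy": 0, "dz": 0, "gripper": -1}
  ]
}}

```text
clock: 34.85
tcp_pos: [0.5219, -0.087, 0.245]
orientation: [-2.346, -2.088, 0.001]
contact_force: [0.0, 0.8, 0.0]
grip_width: 0.0405
gripper_force: 43.0
```

```bash
python3 - <<'E'
from h import *
st()
plan([(.522,-.086,.102,-7,40)],55)
E
```

```text
34.85 [ 0.5219 -0.087   0.245 ] [[0.116, 0.993, -0.001], [0.993, -0.116, 0.001], [0.001, -0.001, -1.0]] [0.  0.8 0. ] 0.0405
4 [522. -86. 102.] -7.0
{"rx":0,"ry":0,"rz":0.1,"dx":0,"dy":0,"dz":36,"gripper":G},{"rx":0,"ry":0,"rz":0.1,"dx":1,"dy":0,"dz":35,"gripper":G},{"rx":0,"ry":0,"rz":0.1,"dx":0,"dy":0,"dz":36,"gripper":G},{"rx":0,"ry":0,"rz":0,"dx":0,"dy":0,"dz":36,"gripper":G}
```

Emit:
{"op": "step_arm", "data": {
  "moves": [
    {"rx": 0, "ry": 0, "rz": 0, "dx": 0, "dy": 0, "dz": 36, "gripper": -1},
    {"rx": 0, "ry": 0, "rz": 0, "dx": 0, "dy": 0, "dz": 36, "gripper": -1},
    {"rx": 0, "ry": 0, "rz": 0, "dx": 0, "dy": 0, "dz": 36, "gripper": -1},
    {"rx": 0, "ry": 0, "rz": 0, "dx": 0, "dy": 0, "dz": 30, "gripper": -1},
    {"rx": 0, "ry": 0, "rz": 0, "dx": 0, "dy": 0, "dz": 4, "gripper": -1},
    {"rx": 0, "ry": 0, "rz": 0, "dx": 0, "dy": 0, "dz": 0, "gripper": -1}
  ]
}}

```text
clock: 35.6
tcp_pos: [0.5228, -0.0865, 0.104]
orientation: [2.345, 2.09, 0.001]
contact_force: [1.1, 0.7, -0.6]
grip_width: 0.0403
gripper_force: 43.0
```

Emit:
{"op": "step_arm", "data": {
  "moves": [
    {"rx": 0, "ry": 0, "rz": 0, "dx": 0, "dy": 0, "dz": 0, "gripper": 0.27},
    {"rx": 0, "ry": 0, "rz": 0, "dx": 0, "dy": 0, "dz": 0, "gripper": 0.27},
    {"rx": 0, "ry": 0, "rz": 0, "dx": 0, "dy": 0, "dz": -30, "gripper": 0.27},
    {"rx": 0, "ry": 0, "rz": 0, "dx": 0, "dy": 0, "dz": -50, "gripper": 0.27},
    {"rx": 0, "ry": 0, "rz": 0, "dx": 0, "dy": 0, "dz": -50, "gripper": 0.27},
    {"rx": 0, "ry": 0, "rz": 0, "dx": 0, "dy": 0, "dz": -20, "gripper": 0.27},
    {"rx": 0, "ry": 0, "rz": 0, "dx": 0, "dy": 0, "dz": 0, "gripper": 0.27}
  ]
}}

```text
clock: 36.48
tcp_pos: [0.5236, -0.0877, 0.2555]
orientation: [2.344, 2.085, 0.004]
contact_force: [-0.4, 0.1, -1.3]
grip_width: 0.0542
gripper_force: 0.0
```

```bash
python3 - <<'E'
from h import *
st()
im=r.grab_frame("top");b=r.grab_frame("side")
cv2.imwrite("pics/t5.png",np.hstack([cv2.resize(im[140:340,150:450],None,fx=1.3,fy=1.3),cv2.resize(b[150:350,230:430],None,fx=1.3,fy=1.3)]))
hsv=cv2.cvtColor(im,cv2.COLOR_BGR2HSV);m=cv2.inRange(hsv,(20,30,170),(35,140,255))
n,l,s,c=cv2.connectedComponentsWithStats(m)
for i in range(1,n):
    if s[i,4]>80: print(c[i],onz("top",*c[i],.03))
plan([(.44,.15,.25,0),(.3545,.248,.15,20)],55)
E
```

```text
36.48 [ 0.5236 -0.0877  0.2555] [[0.117, 0.993, 0.005], [0.993, -0.117, -0.001], [-0.001, 0.005, -1.0]] [-0.4  0.1 -1.3] 0.0542
[371.93382353 214.67647059] [ 0.53956832 -0.08236242  0.03      ]
[228.488 290.364] [0.35384016 0.24822106 0.03      ]
5 [440. 150. 250.] 0.0
{"rx":0,"ry":0,"rz":-1.3,"dx":45,"dy":-22,"dz":1,"gripper":G},{"rx":0,"ry":0,"rz":-1.4,"dx":46,"dy":-21,"dz":0,"gripper":G},{"rx":0,"ry":0,"rz":-1.3,"dx":46,"dy":-19,"dz":1,"gripper":G},{"rx":0,"ry":0,"rz":-1.3,"dx":47,"dy":-19,"dz":0,"gripper":G},{"rx":0,"ry":0,"rz":-1.4,"dx":47,"dy":-17,"dz":1,"gripper":G}
8 [354. 248. 150.] 20.0
{"rx":0,"ry":0,"rz":-6.7,"dx":33,"dy":-29,"dz":33,"gripper":G},{"rx":0,"ry":0,"rz":-6.6,"dx":36,"dy":-24,"dz":34,"gripper":G},{"rx":0,"ry":0,"rz":-6.7,"dx":38,"dy":-21,"dz":33,"gripper":G}
```

View pics/t5.png

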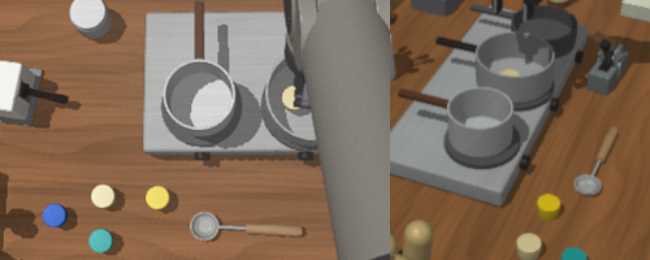

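Cake1 lies in the saucepan. Now the second cake.

Emit:
{"op": "step_arm", "data": {
  "grip_force": 40,
  "moves": [
    {"rx": 0, "ry": 0, "rz": -1.3, "dx": 45, "dy": -22, "dz": 1, "gripper": 0.27},
    {"rx": 0, "ry": 0, "rz": -1.4, "dx": 46, "dy": -21, "dz": 0, "gripper": 0.27},
    {"rx": 0, "ry": 0, "rz": -1.3, "dx": 46, "dy": -19, "dz": 1, "gripper": 0.27},
    {"rx": 0, "ry": 0, "rz": -1.3, "dx": 47, "dy": -19, "dz": 0, "gripper": 0.27},
    {"rx": 0, "ry": 0, "rz": -1.4, "dx": 47, "dy": -17, "dz": 1, "gripper": 0.27},
    {"rx": 0, "ry": 0, "rz": -6.7, "dx": 33, "dy": -29, "dz": 33, "gripper": 0.27},
    {"rx": 0, "ry": 0, "rz": -6.6, "dx": 36, "dy": -24, "dz": 34, "gripper": 0.27},
    {"rx": 0, "ry": 0, "rz": -6.7, "dx": 38, "dy": -21, "dz": 33, "gripper": 0.27},
    {"rx": 0, "ry": 0, "rz": 0, "dx": 0, "dy": 0, "dz": 0, "gripper": 0.27},
    {"rx": 0, "ry": 0, "rz": 0, "dx": 0, "dy": 0, "dz": 0, "gripper": 0.27}
  ]
}}

```text
clock: 37.83
tcp_pos: [0.3545, 0.2474, 0.1497]
orientation: [-1.802, -2.573, 0.002]
contact_force: [1.5, -0.2, -0.5]
grip_width: 0.0542
gripper_force: 0.0
```

```bash
python3 - <<'E'
from h import *
st()
plan([(.354,.248,.07,20),(.354,.248,.027,None,18)],45)
E
```

```text
37.83 [0.3545 0.2474 0.1497] [[-0.342, 0.94, -0.001], [0.94, 0.342, -0.001], [-0.0, -0.002, -1.0]] [ 1.5 -0.2 -0.5] 0.0542
2 [354. 248.  70.] 20.0
{"rx":0,"ry":0,"rz":0,"dx":0,"dy":0,"dz":40,"gripper":G},{"rx":0,"ry":0,"rz":0,"dx":1,"dy":0,"dz":40,"gripper":G}
5 [354. 248.  27.] 20.0
{"rx":0,"ry":0,"rz":0,"dx":0,"dy":0,"dz":14,"gripper":G},{"rx":0,"ry":0,"rz":0,"dx":0,"dy":0,"dz":14,"gripper":G},{"rx":0,"ry":0,"rz":0,"dx":0,"dy":0,"dz":15,"gripper":G}
```

Emit:
{"op": "step_arm", "data": {
  "moves": [
    {"rx": 0, "ry": 0, "rz": 0, "dx": 0, "dy": 0, "dz": 40, "gripper": 0.27},
    {"rx": 0, "ry": 0, "rz": 0, "dx": 1, "dy": 0, "dz": 40, "gripper": 0.27},
    {"rx": 0, "ry": 0, "rz": 0, "dx": 0, "dy": 0, "dz": 14, "gripper": 0.27},
    {"rx": 0, "ry": 0, "rz": 0, "dx": 0, "dy": 0, "dz": 14, "gripper": 0.27},
    {"rx": 0, "ry": 0, "rz": 0, "dx": 0, "dy": 0, "dz": 15, "gripper": 0.27},
    {"rx": 0, "ry": 0, "rz": 0, "dx": 0, "dy": 0, "dz": 0, "gripper": -1},
    {"rx": 0, "ry": 0, "rz": 0, "dx": 0, "dy": 0, "dz": 0, "gripper": -1},
    {"rx": 0, "ry": 0, "rz": 0, "dx": 0, "dy": 0, "dz": 0, "gripper": -1},
    {"rx": 0, "ry": 0, "rz": 0, "dx": 0, "dy": 0, "dz": -20, "gripper": -1},
    {"rx": 0, "ry": 0, "rz": 0, "dx": 0, "dy": 0, "dz": -50, "gripper": -1},
    {"rx": 0, "ry": 0, "rz": 0, "dx": 0, "dy": 0, "dz": -60, "gripper": -1},
    {"rx": 0, "ry": 0, "rz": 0, "dx": 0, "dy": 0, "dz": -60, "gripper": -1},
    {"rx": 0, "ry": 0, "rz": 0, "dx": 0, "dy": 0, "dz": -35, "gripper": -1},
    {"rx": 0, "ry": 0, "rz": 0, "dx": 0, "dy": 0, "dz": 0, "gripper": -1},
    {"rx": 0, "ry": 0, "rz": 0, "dx": 0, "dy": 0, "dz": 0, "gripper": -1}
  ]
}}

```text
clock: 39.7
tcp_pos: [0.3538, 0.2482, 0.2516]
orientation: [1.801, 2.573, -0.002]
contact_force: [-0.2, 0.1, -2.1]
grip_width: 0.0408
gripper_force: 40.6
```

```bash
python3 - <<'E'
from h import *
st()
plan([(.50,.10,.25,0),(.522,-.146,.25,-7)],55)
E
```

```text
39.7 [0.3538 0.2482 0.2516] [[-0.342, 0.94, -0.0], [0.94, 0.342, -0.001], [-0.001, -0.001, -1.0]] [-0.2  0.1 -2.1] 0.0408
4 [500. 100. 250.] 0.0
{"rx":0,"ry":0,"rz":5,"dx":-47,"dy":22,"dz":0,"gripper":G},{"rx":0,"ry":0,"rz":5,"dx":-46,"dy":25,"dz":1,"gripper":G},{"rx":0,"ry":0,"rz":5,"dx":-42,"dy":30,"dz":0,"gripper":G},{"rx":0,"ry":0,"rz":5,"dx":-41,"dy":33,"dz":1,"gripper":G}
9 [ 522. -146.  250.] -7.0
{"rx":0,"ry":0,"rz":1.4,"dx":-49,"dy":4,"dz":0,"gripper":G},{"rx":0,"ry":0,"rz":1.4,"dx":-49,"dy":6,"dz":0,"gripper":G},{"rx":0,"ry":0,"rz":1.4,"dx":-49,"dy":7,"dz":0,"gripper":G},{"rx":0,"ry":0,"rz":1.4,"dx":-49,"dy":8,"dz":0,"gripper":G},{"rx":0,"ry":0,"rz":1.4,"dx":-48,"dy":9,"dz":0,"gripper":G}
```

Emit:
{"op": "step_arm", "data": {
  "moves": [
    {"rx": 0, "ry": 0, "rz": 5, "dx": -47, "dy": 22, "dz": 0, "gripper": -1},
    {"rx": 0, "ry": 0, "rz": 5, "dx": -46, "dy": 25, "dz": 1, "gripper": -1},
    {"rx": 0, "ry": 0, "rz": 5, "dx": -42, "dy": 30, "dz": 0, "gripper": -1},
    {"rx": 0, "ry": 0, "rz": 5, "dx": -41, "dy": 33, "dz": 1, "gripper": -1},
    {"rx": 0, "ry": 0, "rz": 1.4, "dx": -49, "dy": 4, "dz": 0, "gripper": -1},
    {"rx": 0, "ry": 0, "rz": 1.4, "dx": -49, "dy": 6, "dz": 0, "gripper": -1},
    {"rx": 0, "ry": 0, "rz": 1.4, "dx": -49, "dy": 7, "dz": 0, "gripper": -1},
    {"rx": 0, "ry": 0, "rz": 1.4, "dx": -49, "dy": 8, "dz": 0, "gripper": -1},
    {"rx": 0, "ry": 0, "rz": 1.4, "dx": -48, "dy": 9, "dz": 0, "gripper": -1},
    {"rx": 0, "ry": 0, "rz": 0, "dx": 0, "dy": 0, "dz": 0, "gripper": -1},
    {"rx": 0, "ry": 0, "rz": 0, "dx": 0, "dy": 0, "dz": 0, "gripper": -1}
  ]
}}

```text
clock: 41.08
tcp_pos: [0.5218, -0.1445, 0.2487]
orientation: [-2.35, -2.081, 0.002]
contact_force: [-0.3, 0.0, -0.1]
grip_width: 0.0404
gripper_force: 40.6
```

```bash
python3 - <<'E'
from h import *
st()
plan([(.522,-.146,.104,-7,40)],55)
E
```

```text
41.08 [ 0.5218 -0.1445  0.2487] [[0.121, 0.993, -0.003], [0.993, -0.121, 0.001], [0.001, -0.003, -1.0]] [-0.3  0.  -0.1] 0.0404
4 [ 522. -145.  104.] -7.0
{"rx":0,"ry":0,"rz":0,"dx":0,"dy":0,"dz":36,"gripper":G},{"rx":0,"ry":0,"rz":0,"dx":-1,"dy":0,"dz":36,"gripper":G},{"rx":0,"ry":0,"rz":0,"dx":0,"dy":0,"dz":36,"gripper":G},{"rx":0,"ry":0,"rz":0.1,"dx":0,"dy":0,"dz":37,"gripper":G}
```

Then release, rise and move right.

Emit:
{"op": "step_arm", "data": {
  "moves": [
    {"rx": 0, "ry": 0, "rz": 0, "dx": 0, "dy": 0, "dz": 36, "gripper": -1},
    {"rx": 0, "ry": 0, "rz": 0, "dx": -1, "dy": 0, "dz": 36, "gripper": -1},
    {"rx": 0, "ry": 0, "rz": 0, "dx": 0, "dy": 0, "dz": 36, "gripper": -1},
    {"rx": 0, "ry": 0, "rz": 0, "dx": 0, "dy": 0, "dz": 32, "gripper": -1},
    {"rx": 0, "ry": 0, "rz": 0, "dx": 0, "dy": 0, "dz": 4, "gripper": -1},
    {"rx": 0, "ry": 0, "rz": 0, "dx": 0, "dy": 0, "dz": 0, "gripper": -1},
    {"rx": 0, "ry": 0, "rz": 0, "dx": 0, "dy": 0, "dz": 0, "gripper": 0.27},
    {"rx": 0, "ry": 0, "rz": 0, "dx": 0, "dy": 0, "dz": 0, "gripper": 0.27},
    {"rx": 0, "ry": 0, "rz": 0, "dx": 0, "dy": 0, "dz": -30, "gripper": 0.27},
    {"rx": 0, "ry": 0, "rz": 0, "dx": 0, "dy": 0, "dz": -50, "gripper": 0.27},
    {"rx": 0, "ry": 0, "rz": 0, "dx": 0, "dy": 0, "dz": -60, "gripper": 0.27},
    {"rx": 0, "ry": 0, "rz": 0, "dx": -55, "dy": 0, "dz": -10, "gripper": 0},
    {"rx": 0, "ry": 0, "rz": 0, "dx": -55, "dy": 0, "dz": 0, "gripper": 0},
    {"rx": 0, "ry": 0, "rz": 0, "dx": -55, "dy": 0, "dz": 0, "gripper": 0},
    {"rx": 0, "ry": 0, "rz": 0, "dx": -55, "dy": 0, "dz": 0, "gripper": 0},
    {"rx": 0, "ry": 0, "rz": 0, "dx": -55, "dy": 0, "dz": 0, "gripper": 0},
    {"rx": 0, "ry": 0, "rz": 0, "dx": -55, "dy": 0, "dz": 0, "gripper": 0},
    {"rx": 0, "ry": 0, "rz": 0, "dx": -55, "dy": 0, "dz": 0, "gripper": 0},
    {"rx": 0, "ry": 0, "rz": 0, "dx": 0, "dy": 0, "dz": 0, "gripper": 0},
    {"rx": 0, "ry": 0, "rz": 0, "dx": 0, "dy": 0, "dz": 0, "gripper": 0}
  ]
}}

```text
clock: 43.58
tcp_pos: [0.4759, -0.5278, 0.2565]
orientation: [-2.352, -2.082, -0.001]
contact_force: [0.7, 0.1, -0.2]
grip_width: 0.0424
gripper_force: 0.0
```

```bash
python3 - <<'E'
from h import *
st()
im=r.grab_frame("top");cv2.imwrite("pics/t6full.png",im)
cv2.imwrite("pics/t6.png",cv2.resize(im[135:330,125:525],None,fx=2,fy=2,interpolation=3))
plan([(.45,-.40,.25,-7),(.367,-.241,.22,-7),(.367,-.241,.155,-7)],55)
E
```

```text
43.58 [ 0.4759 -0.5278  0.2565] [[0.121, 0.993, 0.001], [0.993, -0.121, 0.001], [0.001, 0.001, -1.0]] [ 0.7  0.1 -0.2] 0.0424
3 [ 450. -400.  250.] -7.0
{"rx":0,"ry":0,"rz":0,"dx":41,"dy":-14,"dz":2,"gripper":G},{"rx":0,"ry":0,"rz":0.1,"dx":41,"dy":-14,"dz":2,"gripper":G},{"rx":0,"ry":0,"rz":0,"dx":41,"dy":-14,"dz":3,"gripper":G}
7 [ 367. -241.  220.] -7.0
{"rx":0,"ry":0,"rz":0,"dx":37,"dy":-25,"dz":7,"gripper":G},{"rx":0,"ry":0,"rz":0,"dx":37,"dy":-26,"dz":8,"gripper":G},{"rx":0,"ry":0,"rz":0,"dx":37,"dy":-25,"dz":7,"gripper":G},{"rx":0,"ry":0,"rz":0,"dx":37,"dy":-25,"dz":8,"gripper":G}
9 [ 367. -241.  155.] -7.0
{"rx":0,"ry":0,"rz":0,"dx":0,"dy":0,"dz":32,"gripper":G},{"rx":0,"ry":0,"rz":0,"dx":0,"dy":0,"dz":33,"gripper":G}
```

View pics/t6.png

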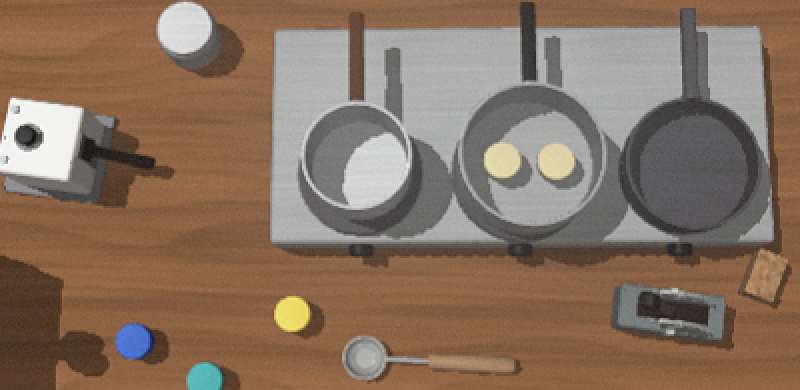

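Both cakes are in the saucepan and the pans are in place. The safety lever is down again, though: its end is at about (201,216) with its shadow right beside it. I probably brushed it while picking up cake1. I lift it again before touching the heat lever.

```bash
python3 - <<'E'
from h import *
plan([(.50,-.1,.28,-7),(.529,.3327,.20,-7)],60)
E
```

```text
8 [ 500. -100.  280.] -7.0
{"rx":0,"ry":0,"rz":0,"dx":53,"dy":-3,"dz":-3,"gripper":G},{"rx":0,"ry":0,"rz":0,"dx":54,"dy":-4,"dz":-3,"gripper":G},{"rx":0,"ry":0,"rz":0,"dx":53,"dy":-3,"dz":-3,"gripper":G},{"rx":0,"ry":0,"rz":0.1,"dx":53,"dy":-4,"dz":-3,"gripper":G},{"rx":0,"ry":0,"rz":0,"dx":54,"dy":-4,"dz":-3,"gripper":G},{"rx":0,"ry":0,"rz":0,"dx":53,"dy":-3,"dz":-2,"gripper":G},{"rx":0,"ry":0,"rz":0,"dx":53,"dy":-4,"dz":-3,"gripper":G},{"rx":0,"ry":0,"rz":0,"dx":54,"dy":-3,"dz":-3,"gripper":G}
16 [529. 333. 200.] -7.0
{"rx":0,"ry":0,"rz":0,"dx":54,"dy":-3,"dz":10,"gripper":G},{"rx":0,"ry":0,"rz":0,"dx":54,"dy":-3,"dz":10,"gripper":G},{"rx":0,"ry":0,"rz":0,"dx":54,"dy":-3,"dz":10,"gripper":G},{"rx":0,"ry":0,"rz":0,"dx":54,"dy":-3,"dz":10,"gripper":G},{"rx":0,"ry":0,"rz":0,"dx":54,"dy":-3,"dz":10,"gripper":G},{"rx":0,"ry":0,"rz":0,"dx":55,"dy":-3,"dz":10,"gripper":G},{"rx":0,"ry":0,"rz":0,"dx":54,"dy":-3,"dz":10,"gripper":G},{"rx":0,"ry":0,"rz":0,"dx":54,"dy":-3,"dz":10,"gripper":G}
```

Emit:
{"op": "step_arm", "data": {
  "grip_force": 25,
  "moves": [
    {"rx": 0, "ry": 0, "rz": 0, "dx": 53, "dy": -3, "dz": -3, "gripper": 0},
    {"rx": 0, "ry": 0, "rz": 0, "dx": 54, "dy": -4, "dz": -3, "gripper": 0},
    {"rx": 0, "ry": 0, "rz": 0, "dx": 53, "dy": -3, "dz": -3, "gripper": 0},
    {"rx": 0, "ry": 0, "rz": 0, "dx": 53, "dy": -4, "dz": -3, "gripper": 0},
    {"rx": 0, "ry": 0, "rz": 0, "dx": 54, "dy": -4, "dz": -3, "gripper": 0},
    {"rx": 0, "ry": 0, "rz": 0, "dx": 53, "dy": -3, "dz": -2, "gripper": 0},
    {"rx": 0, "ry": 0, "rz": 0, "dx": 53, "dy": -4, "dz": -3, "gripper": 0},
    {"rx": 0, "ry": 0, "rz": 0, "dx": 54, "dy": -3, "dz": -3, "gripper": 0},
    {"rx": 0, "ry": 0, "rz": 0, "dx": 54, "dy": -3, "dz": 10, "gripper": 0},
    {"rx": 0, "ry": 0, "rz": 0, "dx": 54, "dy": -3, "dz": 10, "gripper": 0},
    {"rx": 0, "ry": 0, "rz": 0, "dx": 54, "dy": -3, "dz": 10, "gripper": 0},
    {"rx": 0, "ry": 0, "rz": 0, "dx": 54, "dy": -3, "dz": 10, "gripper": 0},
    {"rx": 0, "ry": 0, "rz": 0, "dx": 54, "dy": -3, "dz": 10, "gripper": 0},
    {"rx": 0, "ry": 0, "rz": 0, "dx": 55, "dy": -3, "dz": 10, "gripper": 0},
    {"rx": 0, "ry": 0, "rz": 0, "dx": 54, "dy": -3, "dz": 10, "gripper": 0},
    {"rx": 0, "ry": 0, "rz": 0, "dx": 54, "dy": -3, "dz": 10, "gripper": 0},
    {"rx": 0, "ry": 0, "rz": 0, "dx": 0, "dy": 0, "dz": 0, "gripper": 0},
    {"rx": 0, "ry": 0, "rz": 0, "dx": 0, "dy": 0, "dz": 0, "gripper": 0}
  ]
}}

```text
clock: 45.88
tcp_pos: [0.5274, 0.3321, 0.1996]
orientation: [2.35, 2.085, -0.0]
contact_force: [0.0, -0.5, 0.5]
grip_width: 0.0428
gripper_force: 0.0
```

```bash
python3 - <<'E'
from h import *
st();plan([(.529,.3327,.09,-7),(.529,.3327,.0335,-7,20)],60)
E
```

```text
45.88 [0.5274 0.3321 0.1996] [[0.119, 0.993, 0.0], [0.993, -0.119, -0.001], [-0.001, 0.0, -1.0]] [ 0.  -0.5  0.5] 0.0428
2 [529. 333.  90.] -7.0
{"rx":0,"ry":0,"rz":0.1,"dx":0,"dy":1,"dz":55,"gripper":G},{"rx":0,"ry":0,"rz":0.1,"dx":1,"dy":1,"dz":55,"gripper":G}
5 [529. 333.  34.] -7.0
{"rx":0,"ry":0,"rz":0,"dx":0,"dy":0,"dz":19,"gripper":G},{"rx":0,"ry":0,"rz":0,"dx":0,"dy":0,"dz":18,"gripper":G},{"rx":0,"ry":0,"rz":0,"dx":0,"dy":0,"dz":19,"gripper":G}
```

Emit:
{"op": "step_arm", "data": {
  "moves": [
    {"rx": 0, "ry": 0, "rz": 0, "dx": 0, "dy": 1, "dz": 55, "gripper": 0},
    {"rx": 0, "ry": 0, "rz": 0, "dx": 1, "dy": 1, "dz": 55, "gripper": 0},
    {"rx": 0, "ry": 0, "rz": 0, "dx": 0, "dy": 0, "dz": 19, "gripper": 0},
    {"rx": 0, "ry": 0, "rz": 0, "dx": 0, "dy": 0, "dz": 18, "gripper": 0},
    {"rx": 0, "ry": 0, "rz": 0, "dx": 0, "dy": 0, "dz": 19, "gripper": 0},
    {"rx": 0, "ry": 0, "rz": 0, "dx": 0, "dy": 0, "dz": 0, "gripper": -1},
    {"rx": 0, "ry": 0, "rz": 0, "dx": 0, "dy": 0, "dz": 0, "gripper": -1},
    {"rx": 0, "ry": 0, "rz": 0, "dx": 0, "dy": 0, "dz": 0, "gripper": -1}
  ]
}}

```text
clock: 46.88
tcp_pos: [0.5294, 0.3325, 0.0337]
orientation: [-2.351, -2.083, 0.002]
contact_force: [-5.8, -0.2, -0.2]
grip_width: 0.0135
gripper_force: 27.6
```

Emit:
{"op": "step_arm", "data": {
  "moves": [
    {"rx": 0, "ry": 0, "rz": 0, "dx": -4, "dy": 0, "dz": -10, "gripper": -1},
    {"rx": 0, "ry": 0, "rz": 0, "dx": -2, "dy": 0, "dz": -11, "gripper": -1},
    {"rx": 0, "ry": 0, "rz": 0, "dx": -1, "dy": 0, "dz": -11, "gripper": -1},
    {"rx": 0, "ry": 0, "rz": 0, "dx": 1, "dy": 0, "dz": -11, "gripper": -1},
    {"rx": 0, "ry": 0, "rz": 0, "dx": 3, "dy": 0, "dz": -10, "gripper": -1},
    {"rx": 0, "ry": 0, "rz": 0, "dx": 0, "dy": 0, "dz": 0, "gripper": -1},
    {"rx": 0, "ry": 0, "rz": 0, "dx": 0, "dy": 0, "dz": 0, "gripper": -1}
  ]
}}

```text
clock: 47.75
tcp_pos: [0.5291, 0.3294, 0.0874]
orientation: [-2.351, -2.083, 0.001]
contact_force: [-7.3, -1.8, 1.8]
grip_width: 0.0136
gripper_force: 25.4
```

Emit:
{"op": "step_arm", "data": {
  "moves": [
    {"rx": 0, "ry": 0, "rz": 0, "dx": 0, "dy": 0, "dz": 0, "gripper": 0},
    {"rx": 0, "ry": 0, "rz": 0, "dx": 0, "dy": 0, "dz": 0, "gripper": 0},
    {"rx": 0, "ry": 0, "rz": 0, "dx": 0, "dy": 0, "dz": -30, "gripper": 0},
    {"rx": 0, "ry": 0, "rz": 0, "dx": 0, "dy": 0, "dz": -50, "gripper": 0},
    {"rx": 0, "ry": 0, "rz": 0, "dx": 0, "dy": 0, "dz": -60, "gripper": 0},
    {"rx": 0, "ry": 0, "rz": 0, "dx": -50, "dy": 3, "dz": -30, "gripper": 0},
    {"rx": 0, "ry": 0, "rz": 0, "dx": -55, "dy": 4, "dz": -20, "gripper": 0},
    {"rx": 0, "ry": 0, "rz": 0, "dx": -55, "dy": 4, "dz": 0, "gripper": 0},
    {"rx": 0, "ry": 0, "rz": 0, "dx": -55, "dy": 4, "dz": 0, "gripper": 0},
    {"rx": 0, "ry": 0, "rz": 0, "dx": -55, "dy": 4, "dz": 0, "gripper": 0},
    {"rx": 0, "ry": 0, "rz": 0, "dx": -55, "dy": 4, "dz": 0, "gripper": 0},
    {"rx": 0, "ry": 0, "rz": 0, "dx": -55, "dy": 4, "dz": 0, "gripper": 0},
    {"rx": 0, "ry": 0, "rz": 0, "dx": -55, "dy": 4, "dz": 0, "gripper": 0},
    {"rx": 0, "ry": 0, "rz": 0, "dx": -55, "dy": 4, "dz": 0, "gripper": 0},
    {"rx": 0, "ry": 0, "rz": 0, "dx": -55, "dy": 4, "dz": 0, "gripper": 0},
    {"rx": 0, "ry": 0, "rz": 0, "dx": -55, "dy": 4, "dz": 0, "gripper": 0},
    {"rx": 0, "ry": 0, "rz": 0, "dx": 0, "dy": 0, "dz": 0, "gripper": 0},
    {"rx": 0, "ry": 0, "rz": 0, "dx": 0, "dy": 0, "dz": 0, "gripper": 0}
  ]
}}

```text
clock: 50.0
tcp_pos: [0.5003, -0.2713, 0.2767]
orientation: [2.352, 2.082, 0.001]
contact_force: [0.5, -0.0, -0.1]
grip_width: 0.0425
gripper_force: 0.0
```

```bash
python3 - <<'E'
from h import *
st()
im=r.grab_frame("top");cv2.imwrite("pics/t7.png",cv2.resize(im[135:330,125:525],None,fx=2,fy=2,interpolation=3))
plan([(.367,-.241,.22,-7),(.367,-.241,.155,-7)],55)
E
```

```text
50.0 [ 0.5003 -0.2713  0.2767] [[0.122, 0.993, 0.001], [0.993, -0.122, 0.0], [0.0, 0.001, -1.0]] [ 0.5 -0.  -0.1] 0.0425
3 [ 367. -241.  220.] -7.0
{"rx":0,"ry":0,"rz":0,"dx":4,"dy":-45,"dz":19,"gripper":G},{"rx":0,"ry":0,"rz":0.1,"dx":5,"dy":-46,"dz":19,"gripper":G},{"rx":0,"ry":0,"rz":0,"dx":4,"dy":-45,"dz":19,"gripper":G}
5 [ 367. -241.  155.] -7.0
{"rx":0,"ry":0,"rz":0,"dx":0,"dy":0,"dz":32,"gripper":G},{"rx":0,"ry":0,"rz":0,"dx":0,"dy":0,"dz":33,"gripper":G}
```

View pics/t7.png

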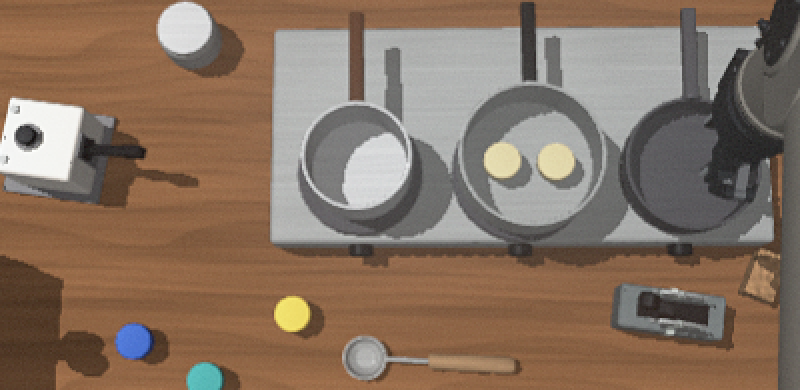

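The lever is up again with a detached shadow, and everything else is in place. Now the heat lever.

Emit:
{"op": "step_arm", "data": {
  "moves": [
    {"rx": 0, "ry": 0, "rz": 0, "dx": 4, "dy": -45, "dz": 19, "gripper": 0},
    {"rx": 0, "ry": 0, "rz": 0, "dx": 5, "dy": -46, "dz": 19, "gripper": 0},
    {"rx": 0, "ry": 0, "rz": 0, "dx": 4, "dy": -45, "dz": 19, "gripper": 0},
    {"rx": 0, "ry": 0, "rz": 0, "dx": 0, "dy": 0, "dz": 32, "gripper": 0},
    {"rx": 0, "ry": 0, "rz": 0, "dx": 0, "dy": 0, "dz": 28, "gripper": 0},
    {"rx": 0, "ry": 0, "rz": 0, "dx": 0, "dy": 0, "dz": 0, "gripper": 0},
    {"rx": 0, "ry": 0, "rz": 0, "dx": 0, "dy": 0, "dz": 0, "gripper": 0}
  ]
}}

```text
clock: 50.92
tcp_pos: [0.3677, -0.2416, 0.1603]
orientation: [2.35, 2.083, 0.001]
contact_force: [1.1, -0.7, 0.5]
grip_width: 0.0431
gripper_force: 0.0
```

```bash
python3 - <<'E'
from h import *
im=cv2.imread("pics/t6full.png")
g=cv2.cvtColor(im,cv2.COLOR_BGR2GRAY)
print(onz("top",125+650/2,135+303/2,.118))
st();plan([(.366,-.242,.124,-7,20)])
E
```

```text
[ 0.36597663 -0.24278497  0.118     ]
50.92 [ 0.3677 -0.2416  0.1603] [[0.12, 0.993, 0.001], [0.993, -0.12, -0.001], [-0.0, 0.001, -1.0]] [ 1.1 -0.7  0.5] 0.0431
2 [ 366. -242.  124.] -7.0
{"rx":0,"ry":0,"rz":0.1,"dx":0,"dy":-1,"dz":18,"gripper":G},{"rx":0,"ry":0,"rz":0,"dx":-1,"dy":-1,"dz":18,"gripper":G}
```

Emit:
{"op": "step_arm", "data": {
  "moves": [
    {"rx": 0, "ry": 0, "rz": 0, "dx": 0, "dy": -1, "dz": 18, "gripper": 0},
    {"rx": 0, "ry": 0, "rz": 0, "dx": -1, "dy": -1, "dz": 18, "gripper": 0},
    {"rx": 0, "ry": 0, "rz": 0, "dx": 0, "dy": 0, "dz": 0, "gripper": -1},
    {"rx": 0, "ry": 0, "rz": 0, "dx": 0, "dy": 0, "dz": 0, "gripper": -1},
    {"rx": 0, "ry": 0, "rz": 0, "dx": 0, "dy": 0, "dz": 0, "gripper": -1}
  ]
}}

```text
clock: 51.55
tcp_pos: [0.3677, -0.2436, 0.1249]
orientation: [2.347, 2.079, 0.005]
contact_force: [8.2, -3.2, -9.2]
grip_width: 0.0174
gripper_force: 29.8
```

Emit:
{"op": "step_arm", "data": {
  "moves": [
    {"rx": 0, "ry": 0, "rz": 0, "dx": -9.5, "dy": 0, "dz": -4.5, "gripper": -1},
    {"rx": 0, "ry": 0, "rz": 0, "dx": -10, "dy": 0, "dz": -3, "gripper": -1},
    {"rx": 0, "ry": 0, "rz": 0, "dx": -10, "dy": 0, "dz": -2, "gripper": -1},
    {"rx": 0, "ry": 0, "rz": 0, "dx": -10, "dy": 0, "dz": -1, "gripper": -1},
    {"rx": 0, "ry": 0, "rz": 0, "dx": 0, "dy": 0, "dz": 0, "gripper": -1},
    {"rx": 0, "ry": 0, "rz": 0, "dx": 0, "dy": 0, "dz": 0, "gripper": -1}
  ]
}}

```text
clock: 52.3
tcp_pos: [0.3631, -0.283, 0.136]
orientation: [2.347, 2.079, 0.005]
contact_force: [6.5, -2.6, -4.1]
grip_width: 0.0172
gripper_force: 28.0
```

Emit:
{"op": "step_arm", "data": {
  "moves": [
    {"rx": 0, "ry": 0, "rz": 0, "dx": 0, "dy": 0, "dz": 0, "gripper": 0},
    {"rx": 0, "ry": 0, "rz": 0, "dx": 0, "dy": 0, "dz": 0, "gripper": 0},
    {"rx": 0, "ry": 0, "rz": 0, "dx": 0, "dy": 0, "dz": -20, "gripper": 0},
    {"rx": 0, "ry": 0, "rz": 0, "dx": 0, "dy": 0, "dz": -50, "gripper": 0},
    {"rx": 0, "ry": 0, "rz": 0, "dx": 0, "dy": 0, "dz": -50, "gripper": 0},
    {"rx": 0, "ry": 0, "rz": 0, "dx": -50, "dy": 20, "dz": -10, "gripper": 0},
    {"rx": 0, "ry": 0, "rz": 0, "dx": -55, "dy": 15, "dz": 0, "gripper": 0},
    {"rx": 0, "ry": 0, "rz": 0, "dx": -55, "dy": 5, "dz": 0, "gripper": 0},
    {"rx": 0, "ry": 0, "rz": 0, "dx": -55, "dy": 0, "dz": 0, "gripper": 0},
    {"rx": 0, "ry": 0, "rz": 0, "dx": -55, "dy": 0, "dz": 0, "gripper": 0},
    {"rx": 0, "ry": 0, "rz": 0, "dx": -55, "dy": 0, "dz": 0, "gripper": 0},
    {"rx": 0, "ry": 0, "rz": 0, "dx": 0, "dy": 0, "dz": 0, "gripper": 0},
    {"rx": 0, "ry": 0, "rz": 0, "dx": 0, "dy": 0, "dz": 0, "gripper": 0}
  ]
}}

```text
clock: 53.92
tcp_pos: [0.3601, -0.6088, 0.2635]
orientation: [-2.351, -2.082, -0.002]
contact_force: [0.6, 0.2, 0.1]
grip_width: 0.0425
gripper_force: 0.0
```

```bash
python3 - <<'E'
from h import *
st()
im=r.grab_frame("top");b=r.grab_frame("side")
a=cv2.resize(im[135:330,125:525],None,fx=1.9,fy=1.9,interpolation=3)
c=cv2.resize(im[255:325,420:520],None,fx=3,fy=3,interpolation=3);d=cv2.resize(b[160:230,350:450],None,fx=3,fy=3,interpolation=3)
out=np.zeros((a.shape[0]+210,a.shape[1],3),np.uint8);out[:a.shape[0]]=a;out[a.shape[0]:,:300]=c;out[a.shape[0]:,300:600]=d
cv2.imwrite("pics/t8.png",out)
E
```

```text
53.92 [ 0.3601 -0.6088  0.2635] [[0.121, 0.993, 0.0], [0.993, -0.121, 0.001], [0.001, -0.0, -1.0]] [0.6 0.2 0.1] 0.0425
```

View pics/t8.png

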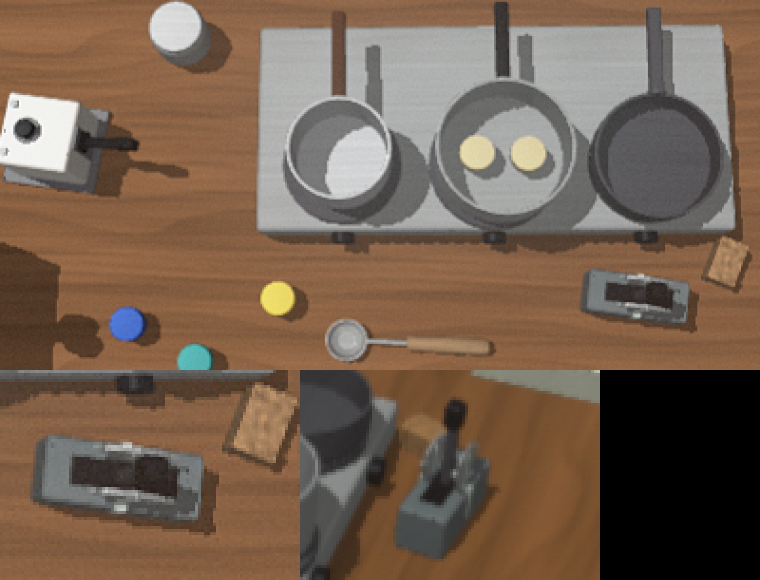

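```bash
python3 - <<'E'
from h import *
print(onz("top",420+155/3,255+105/3,.135),"side tip exp",proj("side",[[.363,-.281,.125]]),proj("side",[[.358,-.322,.1146]]),"seen",350+155/3,160+43/3)
E
```

```text
[ 0.35809141 -0.28393621  0.135     ] side tip exp [[402.09861116 174.32237546]] [[407.07501328 170.56325533]] seen 401.6666666666667 174.33333333333334
```

The heat lever stands in the middle notch: the seen tip matches the upright prediction in both views. Handing in.

```bash
python3 -c "
from bench import r
print(r.hand_in())"
```

```text
the job is handed in; nothing more can be done
None
```

Job handed in: switch proved, all three pan handles to the back, both wax cakes in the saucepan and heat in the middle notch. The safety lever fell once around the first cake pick-up, probably from a brush by the gripper, and I lifted it back up before moving the heat lever, so it ended up but did not stay up throughout.

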